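# Fetch the rear VR controller off a crowded hook and dock it

## Robot

A 7-joint arm with a two-finger parallel gripper is mounted at the origin on the work surface. World frame = base frame: x ahead of the robot, y to its left, z up, the work surface at z = 0. Lengths are in m, angles in rad, forces in N, time in s.
With the tool pointing down it reaches from about 0.425 to 0.925 m from the base axis. Payload 6.8 kg.
Tool frame: the origin (TCP) lies on the front face of the gripper's body, between the roots of the fingers; the fingertips stand 73 mm ahead of it and the grasp point (between the pads) lies 54 mm ahead of it; z points along the fingers, y is the line along which they close (so a half turn about z gives the same grasp; the last joint's range is limited). The gripper opens to 85 mm and grips with 20 to 120 N. Pads are 22 mm wide; open, the fingers measure 114 mm over their backs; the gripper's body (76 mm by 85 mm) begins 54 mm behind the grasp point. The pads swing forward as they close: fully open they stand 13 mm farther back than shut.
Start: joints at [-1.271, 0.477, 0.022, 1.555, -0.011, 1.109, -0.083], TCP at [0.268, 0.62, 0.304] pointing down, gripper open.
Joint ranges: [-2.96, 2.96], [-0.34, 2.1], [-1.41, 1.46], [0.24, 2.44], [-1.37, 4.51], [0.17, 1.92], [-2.96, 2.96]. Speed limits (rad/s): [2.39, 2.39, 3.14, 3.14, 3.14, 3.14, 3.14].

## Interface

Orientations are given as a unit quaternion [w, x, y, z].
In Python, from station import bot, optics gives the robot as it stands.
- The arm moves only by the tool drive_tool, never from a script. Its argument "deltas" is a list of rows, each an object with "gripper": the closure in counts, from 0 (fully open) to 255 (shut); "offset": the shift along the tool's x, y, z in units of 1000 mm (1.0 is 1000 mm), a list of three; "angular": the turn, a rotation vector about the tool's x, y, z in units of 45 degrees (1.0 is 45 degrees), a list of three. In form: [{"gripper": gripper, "offset": [dx, dy, dz], "angular": [rx, ry, rz]}, ...]. A call has 1 to 5 rows; each row is the pose to reach, as a shift and turn from the pose commanded when the call began, along the tool's axes at that moment; what a row does not reach only later rows make up. A row lasts 1/10 s, in which the tool goes at most 50 mm and 8.59 degrees, less where a joint would pass 70% of its speed; a pose out of reach is approached as far as the arm can. A call with a number of a shift or a turn outside -1 to 1 is refused whole. A call with a gripper value outside its range is refused whole. The fingers move at their own pace and stop on an object; "grip_force" is the grip in N (left out, the last holds). Time passes only in rows, so rows that repeat a pose let the fingers close. It gives the time, the measured TCP pose, the force, the opening and the grip force at its end, in the units of the state.
- bot.get_obs(): the state, without advancing time (a new reading comes with each control period).
- optics.read_camera(name): name is "scene" or "top" or "wrist"; returns the picture (384x512x3 uint8, blue, green, red); there is no depth.
- optics.camera_model(name): a dict with "fx", "fy", "cx", "cy" (pixels), "cam_to_world" (4x4, takes a point from camera to world coordinates). Camera axes: x right, y up, looking along -z (the intrinsics and any distortion apply to the point x, -y, -z); pixel columns grow to the right and rows downward; lengths in m; the calibration is good to about 2 mm. A picture is of the moment at which its call begins: read the wrist's pose just before it. camera_model takes no time and is no camera call; for the wrist camera it gives the pose at the moment of the call.
- bot.hand_in(): hands the job in; it is judged then, once.
The state is a dict: "t": time; "q": joint angles; "joint_vel": joint speeds; "joint_torque": joint torques, N m; "eef_pos": TCP position; "tool_rot": TCP orientation; "contact_force": force on the tool from outside, world axes, zero at the start; "torque": the same for the moment, N m; "gripper_width": opening from 0.0 (shut) to 1.0 (fully open); "grasp_force": force on a finger pad.
Only numpy, scipy, OpenCV 4.12 (cv2) and the standard library are available. Lean on these libraries where they do the work, as an engineer would, in place of code of your own. Each camera call takes 0.05 s, during which the arm holds its last target. There are 200 camera calls.

## Task

The white controller with the orange loop hangs at the back of the crowded hook stand. Move the two black controllers in front of it to the empty hook stand, hanging them both there by their loops, and only then take the orange-looped controller off and stand it handle-down, fully home, in the white charging dock. Do not drop or tip over a controller, and leave the can, mouse, plant and VR headset where they are.

Things in the scene. Friction and masses are not known exactly. Their poses are not given: they have to be found in the camera images.
- orange_controller: White, orange loop, 147 mm tall, 0.1-0.2 kg; hangs about 30 mm from the crowded stand's pole axis. Origin: centre of its handle's underside; z up it, x thickness, y width. Handle 30 (y) x 22 (x) mm up to z = 75, head 46 x 26 to z = 95. Above, a loop in the y-z plane, 50 mm wide over flat upright sides (grip here), 16 thick, bars 8, opening 34 wide, z = 95 to 139: hung, z = 139 lies on the hook.
- cyan_controller: Black VR controller with a cyan loop, in front of the orange one, about 66 or 103 mm from the pole's axis of the crowded stand (the black two change places). Same shape and size as the orange one.
- purple_controller: Black VR controller with a purple loop, the other one in front of the orange one. Same shape and size as the orange one.
- full_stand: Crowded stand, left or right, holds all three controllers. Fixed. Origin on the desk at the axis of its pole (18 mm thick, 370 mm high); z up; its hook runs along its own -x. Round base 150 mm across, 10 mm high. A lamp head 24 mm wide on the pole reaches 42 mm out over the hook, underside at z = 354 mm, so the inner hook is reached with the tool leaned, from the tip side.
- spare_stand: Empty stand, like the crowded one. Fixed. Origin on the desk at the axis of its pole (18 mm thick, 370 mm high); z up; its hook runs along its own -x. Round base 150 mm across, 10 mm high. A lamp head 24 mm wide on the pole reaches 42 mm out over the hook, underside at z = 354 mm, so the inner hook is reached with the tool leaned, from the tip side.
- full_hook (a point): Crowded stand's hook. Middle of the top face of the level steel hook bar, 70 mm from the pole's axis, 210 mm above the desk; axes as the stand's. Bar 10 mm wide (y), 8 mm thick, running to 140 mm from the pole's axis, where a 5 mm thick lip (x = -65 to -70 mm here) stands 12 mm above it.
- spare_hook (a point): Empty stand's hook. Middle of the top face of the level steel hook bar, 70 mm from the pole's axis, 210 mm above the desk; axes as the stand's. Bar 10 mm wide (y), 8 mm thick, running to 140 mm from the pole's axis, where a 5 mm thick lip (x = -65 to -70 mm here) stands 12 mm above it.
- dock: White charging dock with orange trim, fixed, 70 (x) x 80 (y) x 60 mm high; origin at the centre of its underside, z up. In the middle of its top a rectangular well, 30 mm along its x and 38 mm along its y, 50 mm deep (floor at z = 10 mm). The handle goes in with the controller's x along the dock's x, either way round, 4 mm free on each side.
- can: Bystander: green drinks can, 58 mm across, 115 mm high, origin at the centre of its underside.
- mouse: Bystander: black gaming mouse, 118 (x) x 62 (y) x 39 mm high, origin at the centre of its underside.
- plant: Bystander: small succulent in a white square pot, 70 x 70 x 68 mm, leaves to 120 mm, origin at the centre of its underside.
- vr_headset: Bystander: black VR headset, about 110 (x) x 190 (y) x 95 mm high, origin at the centre of its underside.
There are look-alikes about, which are no part of the job. Leave any pink look-alike of the cyan_controller alone.

How it is judged:
On the way, in this order (a step that is already met when the one before it is completed fails the run):
1. both black controllers hang on the empty stand's hook while the orange one still hangs on the crowded hook (x of cyan_controller in the frame of spare_stand between -0.13 and -0.015 m and y of cyan_controller in the frame of spare_stand between -0.02 and 0.02 m and z of cyan_controller in the frame of spare_stand between 0.063 and 0.079 m and angle between each of cyan_controller, purple_controller's own z axis and vertical below 0.2 rad and linear speed of each of cyan_controller, purple_controller below 0.03 m/s and x of purple_controller in the frame of spare_stand between -0.13 and -0.015 m and y of purple_controller in the frame of spare_stand between -0.02 and 0.02 m and z of purple_controller in the frame of spare_stand between 0.063 and 0.079 m and x of orange_controller in the frame of full_stand between -0.14 and 0 m and z of orange_controller in the frame of full_stand between 0.055 and 0.13 m and y of orange_controller in the frame of full_stand between -0.04 and 0.04 m), for 0.2 s.
2. the orange controller has been taken off the hook and stands in the dock (x of orange_controller in the frame of dock between -0.008 and 0.008 m and y of orange_controller in the frame of dock between -0.008 and 0.008 m and z of orange_controller in the frame of dock between 0.005 and 0.016 m and angle between orange_controller's own z axis and vertical below 0.2 rad and linear speed of orange_controller below 0.03 m/s), for 0.2 s.
At the end, for the whole second after the job is handed in: Orange controller in the dock's well: underside within 6 mm of its floor, 8 mm of its centre. Black ones hang by their loops on the other stand's hook: loop on the bar within 8 mm, 15 to 130 mm from the pole's axis, 20 mm sideways. All lean under 11 degrees, at rest (all of step 2 and x of cyan_controller in the frame of spare_stand between -0.13 and -0.015 m and y of cyan_controller in the frame of spare_stand between -0.02 and 0.02 m and z of cyan_controller in the frame of spare_stand between 0.063 and 0.079 m and angle between each of cyan_controller, purple_controller's own z axis and vertical below 0.2 rad and linear speed of each of cyan_controller, purple_controller below 0.03 m/s and x of purple_controller in the frame of spare_stand between -0.13 and -0.015 m and y of purple_controller in the frame of spare_stand between -0.02 and 0.02 m and z of purple_controller in the frame of spare_stand between 0.063 and 0.079 m); the robot touches nothing.
It fails at once if a controller is dropped or tipped over (leans more than 57 degrees or reaches the desk) (angle between any of orange_controller, cyan_controller, purple_controller's own z axis and vertical above 1 rad or height (world z) of any of orange_controller, cyan_controller, purple_controller below 0.004 m).
It fails at once if the drinks can is shifted by more than 25 mm or tipped by more than 20 degrees (distance of can from where it was at the start of the episode above 0.025 m or angle between can's own z axis and vertical above 0.35 rad).
It fails at once if the mouse is shifted by more than 25 mm or tipped by more than 20 degrees (distance of mouse from where it was at the start of the episode above 0.025 m or angle between mouse's own z axis and vertical above 0.35 rad).
It fails at once if the potted plant is shifted by more than 25 mm or tipped by more than 20 degrees (distance of plant from where it was at the start of the episode above 0.025 m or angle between plant's own z axis and vertical above 0.35 rad).
It fails at once if the VR headset is shifted by more than 25 mm or tipped by more than 20 degrees (distance of vr_headset from where it was at the start of the episode above 0.025 m or angle between vr_headset's own z axis and vertical above 0.35 rad).
It also fails if it takes over 72 s, if anything falls off the work surface, if the arm or the gripper's body presses on something with over 40 N, if the wrist force passes 120 N, or if a joint passes its speed limit or range.

## Working session

There is one attempt and no reset: what is moved stays moved. The work goes in short steps, Python scripts to look and compute and a tool call to move; the robot and the scene stay as the last step left them, time stands still between calls to the robot, and variables do not carry over. Pictures are saved under pics/ and viewed, at most 10 in all, crops included, and the job is handed in when it is done.

Besides the shell and the picture viewer there is one more tool, called after "Request:" as name([rows], argument=value, ...), one row to a line, values as JSON. drive_tool: Moves the arm, as the interface text tells. Its arguments: {"type":"object","properties":{"deltas":{"type":"array"},"grip_force":{"type":"number"}},"required":["deltas"]}

```bash
mkdir -p pics; ls; python3 - <<'E'
from station import bot, optics
import cv2,numpy as np
o=bot.get_obs();print({k:np.round(v,3).tolist() for k,v in o.items()})
for n in("scene","top"):
    im=optics.read_camera(n);cv2.imwrite(f"pics/{n}0.png",im)
    m=optics.camera_model(n);print(n,m)
E
```

```text
pics
{'t': 0.0, 'q': [-1.271, 0.478, 0.022, 1.556, -0.012, 1.109, -0.083], 'joint_vel': [0.0, 0.0, -0.001, -0.0, 0.0, 0.0, 0.0], 'joint_torque': [-0.001, -59.646, 1.608, -28.121, 0.012, 0.009, 0.0], 'eef_pos': [0.268, 0.619, 0.303], 'tool_rot': [-0.0, 0.203, 0.979, -0.001], 'contact_force': [0.278, -0.076, 0.154], 'torque': [0.02, 0.001, 0.029], 'grasp_force': 0.0, 'gripper_width': 1.0}
scene {'fx': 395.25205848920785, 'fy': 395.25205848920785, 'cx': 253.33739118486213, 'cy': 198.808943799914, 'cam_to_world': array([[ 0.75980314, -0.48416563,  0.43391569,  0.96388343],
       [ 0.64982748,  0.58666149, -0.48327275, -0.58021648],
       [-0.02057757,  0.64916249,  0.76037137,  0.89421741],
       [ 0.        ,  0.        ,  0.        ,  1.        ]])}
top {'fx': 358.9187610751452, 'fy': 358.9187610751452, 'cx': 254.3363615276826, 'cy': 186.8927317708853, 'cam_to_world': array([[ 0.00296208,  0.98083465, -0.19481943,  0.3726681 ],
       [-0.99978031, -0.00113785, -0.0209295 , -0.10534749],
       [-0.02075006,  0.19483862,  0.9806158 ,  0.95600427],
       [ 0.        ,  0.        ,  0.        ,  1.        ]])}
```

View pics/scene0.png

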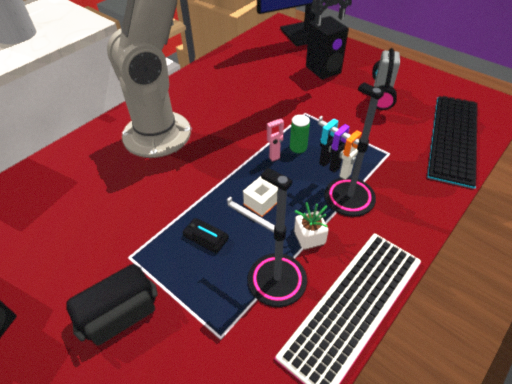

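View pics/top0.png

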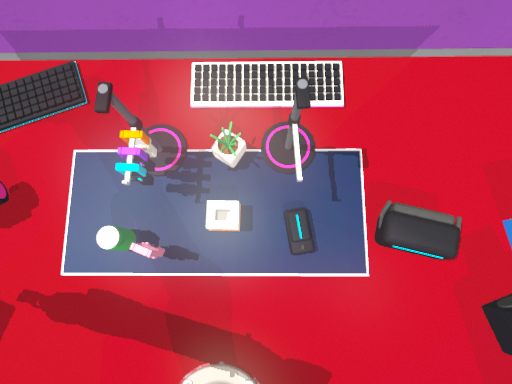

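Top view: crowded stand base at (160,150), with loops cyan (131,167, outermost), purple (131,152) and orange (131,134, innermost). The empty stand is at (289,148) with hook tip (299,178), the dock at (223,215), the can at (110,238) and the plant at (228,145). Candidates for the cyan one are the black hanging one at scene (328,132) and a pink look-alike standing at scene (275,140), top (148,250). I choose the hanging one. Next I'll measure.

```bash
cat > h.py <<'E'
import cv2,numpy as np
from station import bot,optics
def ray(m,u,v):
    T=m["cam_to_world"];d=T[:3,:3]@np.array([(u-m["cx"])/m["fx"],-(v-m["cy"])/m["fy"],-1.]);return T[:3,3],d
def plane(m,u,v,z):
    o,d=ray(m,u,v);return o+d*(z-o[2])/d[2]
def proj(m,p):
    T=m["cam_to_world"];c=T[:3,:3].T@(np.asarray(p)-T[:3,3]);return np.array([m["cx"]+m["fx"]*c[0]/-c[2],m["cy"]-m["fy"]*c[1]/-c[2]])
def tri(m1,a,m2,b):
    o1,d1=ray(m1,*a);o2,d2=ray(m2,*b);A=np.stack([d1,-d2],1);s=np.linalg.lstsq(A,o2-o1,rcond=None)[0]
    p,q=o1+s[0]*d1,o2+s[1]*d2;return (p+q)/2,np.linalg.norm(p-q)
def mask(im,h0,h1,s=120,v=80):
    h=cv2.cvtColor(im,cv2.COLOR_BGR2HSV);return cv2.inRange(h,(h0,s,v),(h1,255,255))
def blobs(mk,amin=15):
    n,l,st,c=cv2.connectedComponentsWithStats(mk);return [(st[i].tolist(),c[i].round(1).tolist(),l==i) for i in range(1,n) if st[i][4]>=amin]
E
python3 - <<'E'
from h import *
for n in("top","scene"):
    im=cv2.imread(f"pics/{n}0.png");m=optics.camera_model(n)
    for nm,h0,h1 in(("cyan",85,100),("purple",130,146),("orange",11,24),("ring",150,172),("green",40,75)):
        for st,c,l in blobs(mask(im,h0,h1),20):
            if nm=="purple" and st[4]>3000: continue
            e=""
            if nm=="ring" and st[4]>80:
                ys,xs=np.nonzero(l); P=np.array([plane(m,x,y,.01)[:2] for x,y in zip(xs,ys)])
                A=np.c_[2*P,np.ones(len(P))];s=np.linalg.lstsq(A,(P**2).sum(1),rcond=None)[0]
                e=("circ",s[:2].round(4),np.sqrt(s[2]+s[:2]@s[:2]).round(4))
            print(n,nm,st,c,e)
t=cv2.imread("pics/top0.png")
cv2.imwrite("pics/c1.png",np.hstack([cv2.resize(t[80:260,85:185],None,fx=3.2,fy=3.2,interpolation=cv2.INTER_CUBIC),cv2.resize(t[80:260,195:325],None,fx=3.2,fy=3.2,interpolation=cv2.INTER_CUBIC)]))
E
```

```text
top cyan [0, 62, 87, 70, 201] [53.3, 105.4] 
top cyan [115, 162, 31, 15, 271] [129.8, 168.1] 
top cyan [296, 214, 7, 25, 75] [298.6, 226.1] 
top cyan [392, 245, 52, 14, 139] [416.9, 251.7] 
top purple [117, 148, 31, 13, 115] [136.0, 154.8] 
top orange [119, 130, 30, 15, 122] [135.5, 136.9] 
top ring [310, 105, 35, 3, 38] [327.4, 106.9] 
top ring [265, 107, 27, 1, 27] [278.0, 107.0] 
top ring [266, 125, 29, 44, 243] [276.5, 147.8] ('circ', array([ 0.6748, -0.1756]), np.float64(0.0568))
top ring [298, 127, 13, 38, 140] [305.1, 145.2] ('circ', array([ 0.675 , -0.1781]), np.float64(0.0555))
top ring [149, 128, 33, 43, 267] [168.6, 147.3] ('circ', array([0.6682, 0.1785]), np.float64(0.0571))
top ring [122, 148, 15, 6, 82] [128.9, 150.3] ('circ', array([0.6654, 0.2621]), np.float64(0.0124))
top ring [0, 182, 7, 17, 82] [2.2, 191.2] ('circ', array([0.5503, 0.6047]), np.float64(0.0133))
top green [109, 243, 20, 7, 71] [119.9, 247.3] 
scene cyan [320, 119, 18, 26, 216] [327.5, 130.8] 
scene cyan [428, 171, 47, 17, 85] [449.8, 181.2] 
scene cyan [197, 225, 21, 12, 80] [207.0, 230.8] 
scene pur
[... 417 characters left out ...]
8, 26, 176] [351.1, 141.8] 
scene orange [354, 141, 158, 243, 17916] [456.8, 299.5] 
scene orange [304, 223, 11, 7, 22] [309.4, 226.1] 
scene ring [377, 92, 16, 16, 188] [385.0, 100.5] ('circ', array([0.52  , 0.6549]), np.float64(0.0297))
scene ring [329, 179, 43, 33, 412] [350.1, 195.9] ('circ', array([0.6679, 0.1762]), np.float64(0.0573))
scene ring [252, 257, 50, 44, 588] [276.9, 279.7] ('circ', array([ 0.6736, -0.1778]), np.float64(0.0572))
scene ring [274, 358, 13, 12, 23] [279.3, 363.0] 
scene ring [288, 370, 16, 14, 27] [295.4, 376.7] 
scene green [290, 124, 20, 29, 443] [298.8, 138.2] 
scene green [295, 202, 28, 23, 159] [309.4, 216.1] 
scene green [319, 205, 8, 9, 32] [322.7, 209.2]
```

View pics/c1.png

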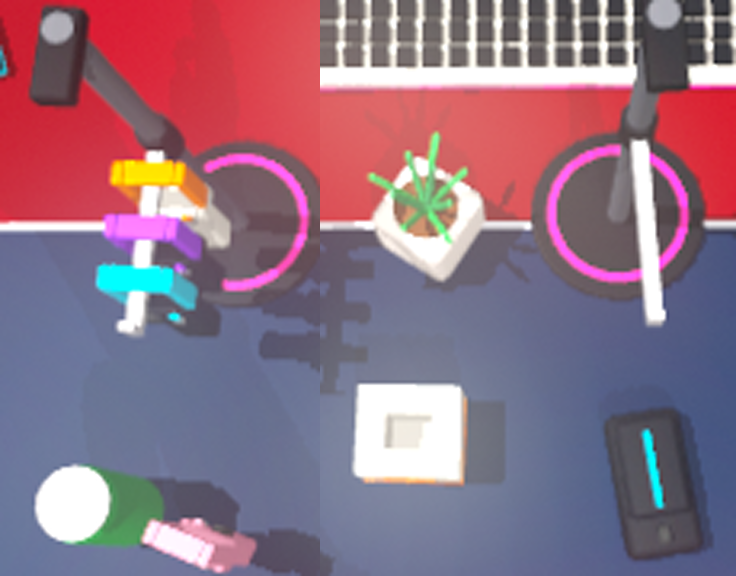

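The crop confirms the loops' order from the tip: cyan, purple, orange. Both hooks run towards the robot. Dock well is at about crop (407,432).

```bash
python3 - <<'E'
from h import *
m=optics.camera_model("top");im=cv2.imread("pics/top0.png")
P=np.array
for nm,c,tip,near in(("full",P([.668,.1773]),(125.9,181.5),(132.8,128.4)),("spare",P([.6742,-.1775]),(299.4,179),(295,125.3))):
    a=plane(m,*tip,.216)[:2];b=plane(m,*near,.21)[:2]
    d=c-a;print(nm,"tip",a.round(4),"near",b.round(4),"len",np.linalg.norm(d).round(4),"yaw(base-tip)",np.degrees(np.arctan2(d[1],d[0])).round(1),"yaw(bar)",np.degrees(np.arctan2(*(b-a)[::-1])).round(1))
for nm,h0,h1 in(("cyan",85,100),("purple",130,172),("orange",11,24)):
    mk=mask(im,h0,h1,90,80);mk[:, :110]=0;mk[:,152:]=0;mk[:125]=0
    for st,c,l in blobs(mk,60):
        x,y,w,h,_=st; ys,xs=np.nonzero(l)
        print(nm,st,[plane(m,x+a,y+5,.218)[:2].round(4).tolist() for a in(0,w)])
h=cv2.cvtColor(im,cv2.COLOR_BGR2HSV);w=cv2.inRange(h,(0,0,170),(180,90,255))[190:240,195:250]
cs=max(cv2.findContours(w,cv2.RETR_EXTERNAL,cv2.CHAIN_APPROX_NONE)[0],key=cv2.contourArea).reshape(-1,2)+[195,190]
pts=P([plane(m,x,y,.06)[:2] for x,y in cs],np.float32)
print("dock",cv2.minAreaRect(pts),pts.min(0),pts.max(0))
for p in((110,238),(105.5,238)):print("can top",plane(m,107,238,.115))
print("pink",plane(m,141,249,.14),"plant",plane(m,228,143,.07),"mouse",plane(m,299,231,.03))
for p in ((85+160/3.2-0, 80+170/3.2),): print(p)
E
```

```text
full tip [0.5317 0.1835] near [0.6528 0.1792] len 0.1365 yaw(base-tip) -2.6 yaw(bar) -2.0
spare tip [ 0.5365 -0.1844] near [ 0.6582 -0.178 ] len 0.1379 yaw(base-tip) 2.9 yaw(bar) 3.0
cyan [115, 162, 32, 15, 284] [[0.563, 0.2085], [0.5628, 0.1396]]
purple [117, 146, 31, 15, 279] [[0.5986, 0.207], [0.5983, 0.1396]]
orange [119, 130, 31, 15, 123] [[0.6348, 0.2054], [0.6345, 0.1375]]
dock ((0.4778989553451538, -0.006462771445512772), (0.08816444128751755, 0.07806818932294846), 89.97834014892578) [ 0.43885377 -0.05054249] [0.51694924 0.03761912]
can top [0.41803922 0.25760503 0.115     ]
can top [0.41803922 0.25760503 0.115     ]
pink [0.39223104 0.16738471 0.14      ] plant [ 0.66441144 -0.01802278  0.07      ] mouse [ 0.44130779 -0.20036475  0.03      ]
(135.0, 133.125)
```

```bash
cat >> h.py <<'E'
from scipy.spatial.transform import Rotation as Ro
def S(stand,d,y=0.):  # point on hook line at distance d from pole
    c,w={"f":((.668,.1773),-2.4),"s":((.6742,-.1775),2.9)}[stand];w=np.radians(w)
    return np.array([c[0]-d*np.cos(w)-y*np.sin(w),c[1]-d*np.sin(w)+y*np.cos(w)])
def go(G,yaw,lean=30,back=0.,gl=.050,start=None,quiet=False):
    """print move that puts the grasp point at G, retracted 'back' along tool axis; start=(pos,R) chains"""
    if start is None:
        o=bot.get_obs();q=o["tool_rot"];start=(np.array(o["eef_pos"]),Ro.from_quat([q[1],q[2],q[3],q[0]]))
    w,a=np.radians([yaw,lean]);Z=Ro.from_euler("z",w)
    z=Z.apply([np.sin(a),0,-np.cos(a)]);y=Z.apply([0,1,0]);R=Ro.from_matrix(np.c_[np.cross(y,z),y,z])
    p=np.asarray(G)-(gl+back)*z;off=start[1].inv().apply(p-start[0]);rv=(start[1].inv()*R).as_rotvec()/np.radians(45)
    print("offset",off.round(3).tolist(),"angular",rv.round(3).tolist(),"rows>=%.1f"%max(np.linalg.norm(off)/.05,np.linalg.norm(rv)*45/8.59),"tcp",p.round(3))
    return p,R
def st():
    o=bot.get_obs();print({k:np.round(o[k],3).tolist() for k in("t","eef_pos","tool_rot","contact_force","gripper_width","grasp_force")})
E
python3 - <<'E'
from h import *
c=S("f",103);s=go([*c,.188],-2.4,back=.14);go([*c,.188],-2.4,start=s)
E
```

```text
offset [95.728, -37.131, 0.002] angular [-0.124, -0.659, -0.455] rows>=2053.5 tcp [-102.337    4.494    0.353]
offset [-0.0, 0.0, 0.14] angular [0.0, 0.0, 0.0] rows>=2.8 tcp [-102.267    4.492    0.231]
```

```bash
python3 - <<'E'
from h import *
c=S("f",.103);s=go([*c,.188],-2.4,back=.14);go([*c,.188],-2.4,start=s)
E
```

```text
offset [-0.358, -0.318, -0.049] angular [-0.124, -0.659, -0.455] rows>=9.6 tcp [0.47  0.186 0.353]
offset [0.0, -0.0, 0.14] angular [0.0, 0.0, 0.0] rows>=2.8 tcp [0.54  0.183 0.231]
```

Request:
drive_tool([
  {"gripper": 0,"offset": [-0.06,-0.06,-0.05],"angular": [0,0,0]},
  {"gripper": 0,"offset": [-0.358,-0.318,-0.05],"angular": [-0.124,-0.659,-0.455]},
  {"gripper": 0,"offset": [-0.358,-0.318,-0.05],"angular": [-0.124,-0.659,-0.455]},
  {"gripper": 0,"offset": [-0.358,-0.318,-0.05],"angular": [-0.124,-0.659,-0.455]},
  {"gripper": 0,"offset": [-0.358,-0.318,-0.05],"angular": [-0.124,-0.659,-0.455]},
])

```text
t: 0.6
eef_pos: [0.3696, 0.3977, 0.3408]
tool_rot: [0.247, 0.029, 0.969, -0.004]
contact_force: [1.7, -0.4, 0.4]
gripper_width: 0.998
grasp_force: 0.0
```

```bash
python3 - <<'E'
from h import *
st();c=S("f",.103);s=go([*c,.188],-2.4,back=.14)
E
```

```text
{'t': 0.6, 'eef_pos': [0.37, 0.398, 0.341], 'tool_rot': [0.247, 0.029, 0.969, -0.004], 'contact_force': [1.707, -0.4, 0.421], 'gripper_width': 0.998, 'grasp_force': 0.0}
offset [-0.105, -0.206, 0.042] angular [-0.003, -0.032, -0.021] rows>=4.7 tcp [0.47  0.186 0.353]
```

Request:
drive_tool([
  {"gripper": 0,"offset": [-0.1,-0.205,0.042],"angular": [0,0,0]},
  {"gripper": 0,"offset": [-0.1,-0.205,0.042],"angular": [0,0,0]},
  {"gripper": 0,"offset": [-0.1,-0.205,0.042],"angular": [0,0,0]},
  {"gripper": 0,"offset": [-0.1,-0.205,0.042],"angular": [0,0,0]},
  {"gripper": 0,"offset": [-0.1,-0.205,0.042],"angular": [0,0,0]},
])

```text
t: 1.1
eef_pos: [0.4647, 0.1837, 0.3495]
tool_rot: [0.244, 0.033, 0.969, -0.005]
contact_force: [0.8, 0.5, -0.2]
gripper_width: 1.0
grasp_force: 0.0
```

```bash
python3 - <<'E'
from h import *
st();c=S("f",.103);s=go([*c,.188],-2.4,back=.14)
m=optics.camera_model("wrist");im=optics.read_camera("wrist");cv2.imwrite("pics/w1.png",im);print(m["cam_to_world"].round(3),m["fx"])
for d in(.03,.066,.103,.14): print(d,proj(m,[*S("f",d),.218]).round(0))
E
```

```text
{'t': 1.1, 'eef_pos': [0.465, 0.184, 0.35], 'tool_rot': [0.244, 0.033, 0.969, -0.005], 'contact_force': [0.844, 0.454, -0.196], 'gripper_width': 1.0, 'grasp_force': 0.0}
offset [-0.006, 0.002, -0.0] angular [-0.008, -0.038, -0.031] rows>=0.3 tcp [0.47  0.186 0.353]
[[ 0.066 -0.72  -0.691  0.372]
 [ 0.998  0.052  0.042  0.19 ]
 [ 0.006 -0.692  0.722  0.378]
 [ 0.     0.     0.     1.   ]] 320.47061745878005
0.03 [262. 270.]
0.066 [261. 247.]
0.103 [260. 220.]
0.14 [260. 186.]
```

View pics/w1.png

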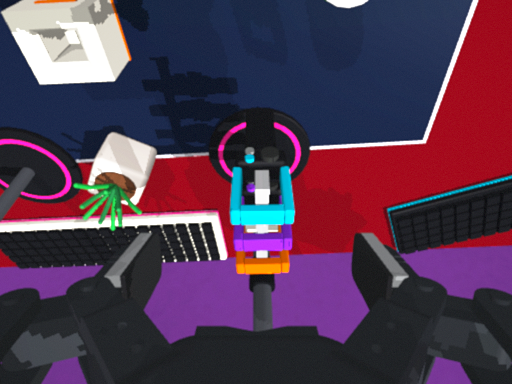

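Wrist view: cyan's loop top is at (262,214), purple at (262,240) and orange at (262,266), all on the hook between the open fingers. They sit about 4 mm nearer than predicted, so I'll correct the pole and reach in.

```bash
sed -i 's/(.668,.1773)/(.664,.1783)/;s/(.6742,-.1775)/(.672,-.1775)/' h.py; python3 - <<'E'
from h import *
c=S("f",.103);s=go([*c,.188],-2.4)
E
```

```text
offset [-0.005, 0.009, 0.137] angular [-0.013, -0.038, -0.037] rows>=2.8 tcp [0.536 0.184 0.231]
```

Request:
drive_tool([
  {"gripper": 0,"offset": [-0.003,0.005,0.05],"angular": [-0.01,-0.03,-0.03]},
  {"gripper": 0,"offset": [-0.004,0.007,0.095],"angular": [-0.01,-0.03,-0.03]},
  {"gripper": 0,"offset": [-0.005,0.009,0.125],"angular": [-0.01,-0.03,-0.03]},
  {"gripper": 0,"offset": [-0.005,0.009,0.137],"angular": [-0.01,-0.03,-0.03]},
  {"gripper": 0,"offset": [-0.005,0.009,0.137],"angular": [-0.01,-0.03,-0.03]},
])

```text
t: 1.65
eef_pos: [0.5336, 0.1928, 0.23]
tool_rot: [0.255, 0.018, 0.967, -0.005]
contact_force: [0.3, -0.7, 0.2]
gripper_width: 0.998
grasp_force: 0.0
```

```bash
python3 - <<'E'
from h import *
st();c=S("f",.103);s=go([*c,.188],-2.4)
m=optics.camera_model("wrist");im=optics.read_camera("wrist");cv2.imwrite("pics/w2.png",im)
E
```

```text
{'t': 1.65, 'eef_pos': [0.534, 0.193, 0.23], 'tool_rot': [0.255, 0.018, 0.967, -0.005], 'contact_force': [0.279, -0.69, 0.19], 'gripper_width': 0.998, 'grasp_force': 0.0}
offset [-0.003, -0.009, 0.0] angular [0.001, -0.01, 0.004] rows>=0.2 tcp [0.536 0.184 0.231]
```

View pics/w2.png

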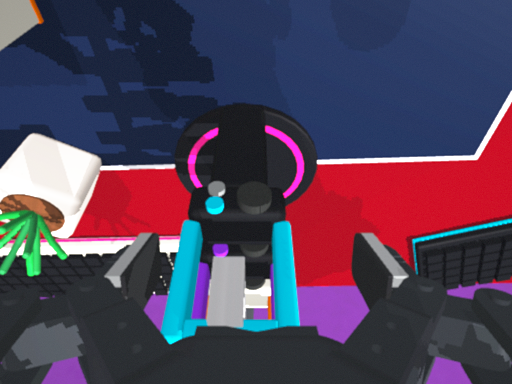

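Wrist view: cyan's loop sides are at columns 185 and 285, centred near 232, with the pads centred near 257. I'll shift -y 9 mm and close.

Request:
drive_tool([
  {"gripper": 0,"offset": [-0.002,-0.009,0],"angular": [0,0,0]},
  {"gripper": 0,"offset": [-0.002,-0.009,0],"angular": [0,0,0]},
  {"gripper": 255,"offset": [-0.002,-0.009,0],"angular": [0,0,0]},
  {"gripper": 255,"offset": [-0.002,-0.009,0],"angular": [0,0,0]},
  {"gripper": 255,"offset": [-0.002,-0.009,0],"angular": [0,0,0]},
], grip_force=40)

```text
t: 2.2
eef_pos: [0.5355, 0.1844, 0.2331]
tool_rot: [0.256, 0.019, 0.966, -0.003]
contact_force: [-3.1, -1.5, 5.0]
gripper_width: 0.578
grasp_force: 40.3
```

Request:
drive_tool([
  {"gripper": 255,"offset": [0,0,0],"angular": [0,0,0]},
  {"gripper": 255,"offset": [0,0,0],"angular": [0,0,0]},
  {"gripper": 255,"offset": [0,0,0],"angular": [0,0,0]},
])

```text
t: 2.5
eef_pos: [0.5355, 0.1844, 0.2331]
tool_rot: [0.256, 0.019, 0.966, -0.003]
contact_force: [-4.0, -1.7, 7.4]
gripper_width: 0.579
grasp_force: 40.5
```

```bash
python3 - <<'E'
from h import *
st();c=S("f",.103);s=go([*c,.188+.023],-2.4);c=S("f",.2);s=go([*c,.188+.023],-2.4,start=s)
E
```

```text
{'t': 2.5, 'eef_pos': [0.535, 0.184, 0.233], 'tool_rot': [0.256, 0.019, 0.966, -0.003], 'contact_force': [-4.017, -1.725, 7.439], 'gripper_width': 0.579, 'grasp_force': 40.481}
offset [-0.011, -0.001, -0.018] angular [0.006, -0.006, 0.003] rows>=0.4 tcp [0.536 0.184 0.254]
offset [0.084, -0.0, -0.049] angular [0.0, 0.0, 0.0] rows>=1.9 tcp [0.439 0.188 0.254]
```

Held, 49 mm wide. Lift 22 mm, back off along the hook, then up.

Request:
drive_tool([
  {"gripper": 255,"offset": [-0.006,0,-0.01],"angular": [0,0,0]},
  {"gripper": 255,"offset": [-0.011,0,-0.019],"angular": [0,0,0]},
  {"gripper": 255,"offset": [-0.011,0,-0.019],"angular": [0,0,0]},
  {"gripper": 255,"offset": [0.007,0,-0.029],"angular": [0,0,0]},
  {"gripper": 255,"offset": [0.024,0,-0.039],"angular": [0,0,0]},
])

```text
t: 3.0
eef_pos: [0.4948, 0.1854, 0.2541]
tool_rot: [0.256, 0.019, 0.967, -0.004]
contact_force: [-0.2, 0.3, -1.7]
gripper_width: 0.583
grasp_force: 41.8
```

Request:
drive_tool([
  {"gripper": 255,"offset": [0.02,0,-0.0115],"angular": [0,0,0]},
  {"gripper": 255,"offset": [0.035,0,-0.02],"angular": [0,0,0]},
  {"gripper": 255,"offset": [0.035,0,-0.02],"angular": [0,0,0]},
  {"gripper": 255,"offset": [0.015,0,-0.055],"angular": [0,0,0]},
  {"gripper": 255,"offset": [-0.005,0,-0.09],"angular": [0,0,0]},
])

```text
t: 3.5
eef_pos: [0.4548, 0.1867, 0.3352]
tool_rot: [0.255, 0.018, 0.967, -0.005]
contact_force: [0.7, 0.5, -1.4]
gripper_width: 0.582
grasp_force: 42.2
```

```bash
python3 - <<'E'
from h import *
st();c=S("s",.18);s=go([*c,.30],2.9);s=go([*c,.213],2.9,start=s);s=go([*S("s",.066),.213],2.9,start=s)
im=optics.read_camera("wrist");cv2.imwrite("pics/w3.png",im)
E
```

```text
{'t': 3.5, 'eef_pos': [0.455, 0.187, 0.335], 'tool_rot': [0.255, 0.018, 0.967, -0.005], 'contact_force': [0.682, 0.482, -1.412], 'gripper_width': 0.582, 'grasp_force': 42.249}
offset [-0.027, -0.374, 0.006] angular [-0.056, -0.011, -0.097] rows>=7.5 tcp [ 0.467 -0.188  0.343]
offset [0.043, 0.0, 0.075] angular [0.0, 0.0, 0.0] rows>=1.7 tcp [ 0.467 -0.188  0.256]
offset [-0.099, -0.0, 0.057] angular [0.0, 0.0, 0.0] rows>=2.3 tcp [ 0.581 -0.182  0.256]
```

View pics/w3.png

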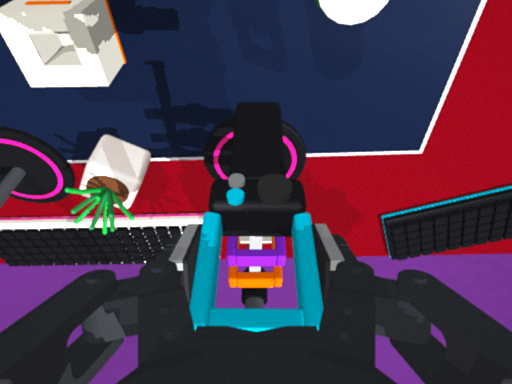

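Wrist view: cyan is held square (sides at columns 205 and 310), with purple and orange still on the hook behind it. Moving to the empty stand.

Request:
drive_tool([
  {"gripper": 255,"offset": [-0.002,-0.02,0.001],"angular": [-0.01,0,-0.01]},
  {"gripper": 255,"offset": [-0.005,-0.06,0.002],"angular": [-0.02,0,-0.03]},
  {"gripper": 255,"offset": [-0.008,-0.1,0.003],"angular": [-0.03,0,-0.05]},
  {"gripper": 255,"offset": [-0.011,-0.145,0.004],"angular": [-0.04,0,-0.07]},
  {"gripper": 255,"offset": [-0.014,-0.19,0.005],"angular": [-0.056,-0.01,-0.097]},
])

```text
t: 4.05
eef_pos: [0.4631, -0.0055, 0.3376]
tool_rot: [0.261, -0.024, 0.965, 0.008]
contact_force: [0.4, -0.4, -0.5]
gripper_width: 0.579
grasp_force: 42.3
```

Request:
drive_tool([
  {"gripper": 255,"offset": [-0.003,-0.04,0],"angular": [0,0,0]},
  {"gripper": 255,"offset": [-0.005,-0.08,0],"angular": [0,0,0]},
  {"gripper": 255,"offset": [-0.007,-0.12,0],"angular": [0,0,0]},
  {"gripper": 255,"offset": [-0.009,-0.15,0],"angular": [0,0,0]},
  {"gripper": 255,"offset": [-0.009,-0.165,0],"angular": [0,0,0]},
])

```text
t: 4.55
eef_pos: [0.4789, -0.1718, 0.342]
tool_rot: [0.261, -0.021, 0.965, 0.007]
contact_force: [0.3, -0.5, -0.8]
gripper_width: 0.578
grasp_force: 42.4
```

```bash
python3 - <<'E'
from h import *
st();c=S("s",.18);s=go([*c,.30],2.9);s=go([*c,.213],2.9,start=s);s=go([*S("s",.066),.213],2.9,start=s)
m=optics.camera_model("wrist");im=optics.read_camera("wrist");cv2.imwrite("pics/w4.png",im)
for d in (.05,.07,.1,.14): print(d,proj(m,[*S("s",d),.21]).round(0))
E
```

```text
{'t': 4.55, 'eef_pos': [0.479, -0.172, 0.342], 'tool_rot': [0.261, -0.021, 0.965, 0.007], 'contact_force': [0.299, -0.488, -0.78], 'gripper_width': 0.578, 'grasp_force': 42.375}
offset [0.01, -0.015, -0.007] angular [-0.001, 0.005, -0.008] rows>=0.4 tcp [ 0.467 -0.188  0.343]
offset [0.043, 0.0, 0.075] angular [0.0, 0.0, 0.0] rows>=1.7 tcp [ 0.467 -0.188  0.256]
offset [-0.099, -0.0, 0.057] angular [0.0, 0.0, 0.0] rows>=2.3 tcp [ 0.581 -0.182  0.256]
0.05 [239. 243.]
0.07 [238. 229.]
0.1 [236. 206.]
0.14 [233. 167.]
```

View pics/w4.png

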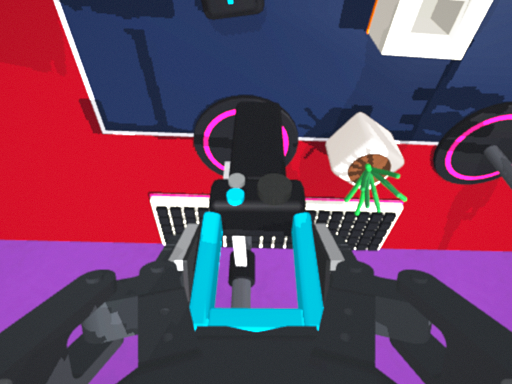

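Wrist view: the empty hook runs from tip (228,165) to pole (240,262), as predicted. Going to pre-insert height.

Request:
drive_tool([
  {"gripper": 255,"offset": [0.01,-0.015,-0.007],"angular": [0,0,0]},
  {"gripper": 255,"offset": [0.03,-0.015,0.03],"angular": [0,0,0]},
  {"gripper": 255,"offset": [0.054,-0.015,0.068],"angular": [0,0,0]},
  {"gripper": 255,"offset": [0.054,-0.015,0.068],"angular": [0,0,0]},
  {"gripper": 255,"offset": [0.054,-0.015,0.068],"angular": [0,0,0]},
])

```text
t: 5.1
eef_pos: [0.4552, -0.1762, 0.2689]
tool_rot: [0.261, -0.023, 0.965, 0.005]
contact_force: [-0.1, -1.0, -0.6]
gripper_width: 0.576
grasp_force: 43.1
```

```bash
python3 - <<'E'
from h import *
st();s=go([*S("s",.18),.213],2.9);s=go([*S("s",.066),.213],2.9)
E
```

```text
{'t': 5.1, 'eef_pos': [0.455, -0.176, 0.269], 'tool_rot': [0.261, -0.023, 0.965, 0.005], 'contact_force': [-0.091, -1.012, -0.554], 'gripper_width': 0.576, 'grasp_force': 43.115}
offset [-0.004, -0.012, 0.017] angular [-0.005, 0.006, -0.001] rows>=0.4 tcp [ 0.467 -0.188  0.256]
offset [-0.102, -0.012, 0.074] angular [-0.005, 0.006, -0.001] rows>=2.5 tcp [ 0.581 -0.182  0.256]
```

Request:
drive_tool([
  {"gripper": 255,"offset": [-0.004,-0.012,0.017],"angular": [0,0,0]},
  {"gripper": 255,"offset": [-0.004,-0.012,0.017],"angular": [0,0,0]},
  {"gripper": 255,"offset": [-0.004,-0.012,0.017],"angular": [0,0,0]},
])

```text
t: 5.4
eef_pos: [0.456, -0.1818, 0.2709]
tool_rot: [0.263, -0.021, 0.965, 0.001]
contact_force: [-0.3, 0.8, -1.0]
gripper_width: 0.572
grasp_force: 43.1
```

```bash
python3 - <<'E'
from h import *
st();s=go([*S("s",.18),.213],2.9);s=go([*S("s",.066),.213],2.9)
E
```

```text
{'t': 5.4, 'eef_pos': [0.456, -0.182, 0.271], 'tool_rot': [0.263, -0.021, 0.965, 0.001], 'contact_force': [-0.327, 0.82, -0.988], 'gripper_width': 0.572, 'grasp_force': 43.114}
offset [-0.002, -0.006, 0.018] angular [-0.015, 0.011, -0.004] rows>=0.4 tcp [ 0.467 -0.188  0.256]
offset [-0.1, -0.005, 0.076] angular [-0.015, 0.011, -0.004] rows>=2.5 tcp [ 0.581 -0.182  0.256]
```

```bash
python3 - <<'E'
from h import *
print(np.round(bot.get_obs()["q"],3))
E
```

```text
[-1.222 -0.336  1.455  2.343  0.483  0.356  1.515]
```

Joints q2 and q3 are at their limits this close in. I'll reduce the lean temporarily, enter slightly nearer, then lean back while advancing.

```bash
python3 - <<'E'
from h import *
s=go([*S("s",.166),.213],2.9,lean=16)
s=go([*S("s",.115),.213],2.9,lean=22,start=s)
s=go([*S("s",.068),.213],2.9,lean=30,start=s)
E
```

```text
offset [-0.026, -0.006, 0.027] angular [-0.014, 0.322, -0.006] rows>=1.7 tcp [ 0.492 -0.187  0.261]
offset [-0.044, 0.0, 0.014] angular [-0.0, -0.133, 0.0] rows>=0.9 tcp [ 0.538 -0.184  0.259]
offset [-0.037, -0.0, 0.018] angular [0.0, -0.178, -0.0] rows>=0.9 tcp [ 0.579 -0.182  0.256]
```

Request:
drive_tool([
  {"gripper": 255,"offset": [-0.013,-0.004,0.006],"angular": [-0.007,0.15,0]},
  {"gripper": 255,"offset": [-0.026,-0.006,0.015],"angular": [-0.014,0.32,0]},
  {"gripper": 255,"offset": [-0.026,-0.006,0.027],"angular": [-0.014,0.32,0]},
  {"gripper": 255,"offset": [-0.026,-0.006,0.027],"angular": [-0.014,0.32,0]},
  {"gripper": 255,"offset": [-0.026,-0.006,0.027],"angular": [-0.014,0.32,0]},
])

```text
t: 5.9
eef_pos: [0.454, -0.1687, 0.2901]
tool_rot: [0.149, -0.023, 0.989, -0.002]
contact_force: [0.1, -0.3, -1.6]
gripper_width: 0.58
grasp_force: 43.2
```

```bash
python3 - <<'E'
from h import *
st();print(np.round(bot.get_obs()["q"],3))
s=go([*S("s",.166),.213],2.9,lean=16)
s=go([*S("s",.115),.213],2.9,lean=22)
E
```

```text
{'t': 5.9, 'eef_pos': [0.454, -0.169, 0.29], 'tool_rot': [0.149, -0.023, 0.989, -0.002], 'contact_force': [0.125, -0.33, -1.627], 'gripper_width': 0.58, 'grasp_force': 43.169}
[-1.328 -0.336  1.455  2.219  0.444  0.702  1.483]
offset [-0.027, -0.019, 0.039] angular [-0.016, 0.026, -0.004] rows>=1.0 tcp [ 0.492 -0.187  0.261]
offset [-0.071, -0.019, 0.054] angular [-0.016, -0.107, -0.003] rows>=1.8 tcp [ 0.538 -0.184  0.259]
```

I'll fit a simple S-R-S kinematic model to the three logged (q, pose) pairs, so I can see which paths avoid the limits.

```bash
cat > kin.py <<'E'
import numpy as np
from scipy.optimize import least_squares
from scipy.spatial.transform import Rotation as Ro
D=[([-1.271,.478,.022,1.556,-.012,1.109,-.083],[.268,.619,.303],[0,.203,.979,-.001]),
([-1.222,-.336,1.455,2.343,.483,.356,1.515],[.456,-.182,.271],[.263,-.021,.965,.001]),
([-1.328,-.336,1.455,2.219,.444,.702,1.483],[.454,-.169,.290],[.149,-.023,.989,-.002])]
def fk(q,p,s):
    h,L1,L2,L3,y0,y7=p;q=np.asarray(q)*s
    R=Ro.from_euler("z",y0+q[0])*Ro.from_euler("y",q[1]);x=np.array([0,0,h])+R.apply([0,0,L1])
    R=R*Ro.from_euler("z",q[2])*Ro.from_euler("y",q[3]);x=x+R.apply([0,0,L2])
    R=R*Ro.from_euler("z",q[4])*Ro.from_euler("y",q[5]);x=x+R.apply([0,0,L3])
    return x,R*Ro.from_euler("z",q[6]+y7)
def res(p,s):
    r=[]
    for q,x,t in D:
        a,R=fk(q,p,s);r+=list(a-x)+list(.3*(Ro.from_quat([t[1],t[2],t[3],t[0]]).inv()*R).as_rotvec())
    return np.array(r)
if __name__=="__main__":
    import itertools
    best=[]
    for s in itertools.product((1,-1),repeat=4):
        S=np.array([s[0],1,s[1],1,s[2],1,s[3]])
        for y0 in(-2,0,2):
            for y7 in(0,2,-2):
                f=least_squares(res,[.33,.4,.4,.25,y0,y7],args=(S,));best.append((f.cost,S.tolist(),f.x.round(4).tolist()))
    best.sort(key=lambda b:b[0])
    for b in best[:3]:print(b)
E
python3 kin.py
```

```text
(np.float64(0.00023903068128908187), [-1, 1, -1, 1, -1, 1, -1], [0.3539, 0.5161, 0.4945, 0.2948, -0.0947, 1.482])
(np.float64(0.0002390306812890819), [-1, 1, -1, 1, -1, 1, -1], [0.3539, 0.5161, 0.4945, 0.2948, -0.0947, 1.482])
(np.float64(0.00023903068128908262), [-1, 1, -1, 1, -1, 1, -1], [0.3539, 0.5161, 0.4945, 0.2948, -0.0947, 1.482])
```

```bash
cat > sim.py <<'E'
from kin import *
LO=np.array([-2.96,-.34,-1.41,.24,-1.37,.17,-2.96]);HI=np.array([2.96,2.1,1.46,2.44,4.51,1.92,2.96])
f=least_squares(res,[.354,.516,.4945,.295,-.095,1.482],args=(-np.array([1,-1,1,-1,1,-1,1]),));P=f.x;SG=np.array([-1,1,-1,1,-1,1,-1])
FK=lambda q:fk(q,P,SG)
def err(q,x,R):
    a,Rq=FK(q);return np.r_[x-a,.3*(R*Rq.inv()).as_rotvec()]
def jac(q,x,R):
    e0=err(q,x,R);return -np.stack([(err(q+np.eye(7)[i]*1e-5,x,R)-e0)/1e-5 for i in range(7)],1),e0
def track(q,x,R,n=60,lam=1e-4):
    q=np.array(q,float);x0,R0=FK(q);dv=(R*R0.inv()).as_rotvec()
    for k in range(1,n+1):
        xt=x0+(x-x0)*k/n;Rt=Ro.from_rotvec(dv*k/n)*R0
        for _ in range(2):
            J,e=jac(q,xt,Rt);free=np.ones(7,bool)
            for _ in range(3):
                Jf=J*free;dq=Jf.T@np.linalg.solve(Jf@Jf.T+lam*np.eye(6),e)
                bad=((q+dq<LO)|(q+dq>HI))&free
                if not bad.any():break
                free&=~bad
            q=np.clip(q+dq,LO,HI)
    return q,np.linalg.norm(err(q,x,R))
def TR(yaw,lean):
    w,a=np.radians([yaw,lean]);Z=Ro.from_euler("z",w);z=Z.apply([np.sin(a),0,-np.cos(a)]);y=Z.apply([0,1,0]);return Ro.from_matrix(np.c_[np.cross(y,z),y,z])
E
python3 - <<'E'
from sim import *
q=[-1.271,.478,.022,1.556,-.012,1.109,-.083]
for x,yw,l in(((.37,.398,.341),-2,28),((.465,.184,.35),-2,28),((.536,.184,.233),-2.4,30),((.5,.185,.254),-2.4,30),((.455,.187,.335),-2.4,30),((.463,-.005,.338),2.9,30),((.479,-.172,.342),2.9,30),((.456,-.18,.272),2.9,30)):
    q,e=track(q,np.array(x),TR(yw,l));print(x,q.round(2),round(e,4))
E
```

```text
(0.37, 0.398, 0.341) [-1.29  0.09  0.15  2.05  0.57  0.84  0.05] 0.0
(0.465, 0.184, 0.35) [-1.06 -0.1   0.41  2.21  0.5   0.66  0.57] 0.0
(0.536, 0.184, 0.233) [-0.98  0.23  0.47  2.21  0.49  0.29  0.55] 0.0
(0.5, 0.185, 0.254) [-1.07  0.13  0.51  2.26  0.57  0.36  0.45] 0.0
(0.455, 0.187, 0.335) [-1.13 -0.1   0.45  2.26  0.61  0.62  0.42] 0.0
(0.463, -0.005, 0.338) [-1.09 -0.33  0.87  2.34  0.54  0.55  1.05] 0.0
(0.479, -0.172, 0.342) [-1.07 -0.34  1.27  2.22  0.24  0.54  1.72] 0.0
(0.456, -0.18, 0.272) [-1.18 -0.34  1.46  2.34  0.28  0.37  1.75] 0.0063
```

```bash
cat > srch.py <<'E'
from sim import *
import warnings;warnings.simplefilter("ignore")
q0=np.array([-1.328,-.336,1.455,2.219,.444,.702,1.483])
rng=np.random.default_rng(0);out=[]
def run(W,n=18):
    q=q0;E=0
    for x,y,l in W:
        q,e=track(q,np.array(x),TR(y,l),n=n);E=max(E,e)
        if e>.01:return None
    m=np.minimum(q-LO,HI-q)[1:6].min();return m,E,q
import time;t=time.time()
while time.time()-t<240:
    k=rng.integers(1,3);W=[]
    for i in range(k):
        W.append(((rng.uniform(.35,.48),rng.uniform(-.6,-.2),rng.uniform(.35,.6)),rng.uniform(-60,60),rng.choice([15,30])))
    F=W+[((.467,-.188,.345),2.9,30),((.467,-.188,.256),2.9,30),((.581,-.182,.256),2.9,30)]
    r=run(F)
    if r:out.append((r[0],r[1],W,r[2]))
out.sort(key=lambda o:-o[0]);print(len(out))
for o in out[:6]:print(round(o[0],3),round(o[1],4),[(np.round(w[0],2).tolist(),round(w[1]),int(w[2])) for w in o[2]],o[3].round(2))
E
timeout 400 python3 srch.py
```

```text
831
0.33 0.0 [([0.37, -0.32, 0.56], 13, 30)] [-0.41  0.33  0.84  2.11 -1.04  0.56  2.81]
0.33 0.0 [([0.38, -0.23, 0.44], 30, 30)] [-0.41  0.33  0.84  2.11 -1.04  0.56  2.81]
0.33 0.0 [([0.36, -0.3, 0.45], 13, 30)] [-0.41  0.33  0.84  2.11 -1.04  0.56  2.81]
0.33 0.0 [([0.41, -0.23, 0.37], -7, 30), ([0.37, -0.27, 0.43], -39, 30)] [-0.41  0.32  0.83  2.11 -1.04  0.56  2.81]
0.33 0.0 [([0.36, -0.2, 0.35], 26, 30)] [-0.41  0.32  0.83  2.11 -1.04  0.56  2.81]
0.33 0.0 [([0.35, -0.27, 0.57], -36, 15), ([0.48, -0.59, 0.57], -51, 30)] [-0.41  0.32  0.83  2.11 -1.04  0.56  2.81]
```

```bash
sed -i 's/\[1:6\].min()/.min()/;s/<240/<200/' srch.py; timeout 400 python3 srch.py
```

```text
629
0.292 0.0 [([0.44, -0.32, 0.42], -42, 30), ([0.36, -0.23, 0.5], 18, 30)] [-0.09  0.26  0.46  2.11 -0.85  0.46  2.67]
0.291 0.0 [([0.39, -0.21, 0.57], 25, 30), ([0.37, -0.28, 0.54], -51, 15)] [-0.1   0.26  0.47  2.11 -0.85  0.46  2.67]
0.29 0.0 [([0.39, -0.25, 0.43], 38, 30), ([0.38, -0.22, 0.52], 16, 30)] [-0.09  0.26  0.45  2.11 -0.85  0.46  2.66]
0.29 0.0 [([0.39, -0.2, 0.49], 12, 30)] [-0.08  0.25  0.45  2.11 -0.85  0.46  2.66]
0.29 0.0 [([0.35, -0.24, 0.42], 2, 30)] [-0.08  0.25  0.45  2.11 -0.85  0.46  2.66]
0.29 0.0 [([0.42, -0.25, 0.41], -5, 30), ([0.4, -0.26, 0.59], -20, 30)] [-0.1   0.26  0.47  2.11 -0.86  0.46  2.67]
```

```bash
cat >> h.py <<'E'
def tcp(x,yaw,lean=30,start=None):
    z=Ro.from_euler("z",yaw,degrees=True).apply([np.sin(np.radians(lean)),0,-np.cos(np.radians(lean))])
    return go(np.asarray(x)+.05*z,yaw,lean,start=start)
E
python3 - <<'E'
from h import *
tcp([.39,-.2,.49],12)
from sim import *
q=bot.get_obs()["q"]
for n in(18,60):
  Q=q
  for x,y in(((.39,-.2,.49),12),((.467,-.188,.345),2.9),((.467,-.188,.256),2.9),((.581,-.182,.256),2.9)):
    Q,e=track(Q,np.array(x),TR(y,30),n=n);print(Q.round(2),round(e,4))
E
```

```text
offset [0.003, -0.031, -0.21] angular [-0.098, -0.285, -0.188] rows>=4.2 tcp [ 0.39 -0.2   0.49]
[ 0.01 -0.34  0.49  2.07 -0.25  1.02  2.38] 0.0
[-0.05 -0.09  0.48  2.22 -0.43  0.6   2.37] 0.0
[-0.04  0.07  0.51  2.31 -0.82  0.45  2.79] 0.0
[-0.09  0.26  0.46  2.11 -0.85  0.46  2.67] 0.0
[ 0.01 -0.34  0.49  2.07 -0.25  1.02  2.38] 0.0
[-0.05 -0.09  0.48  2.22 -0.43  0.6   2.37] 0.0
[-0.03  0.07  0.5   2.31 -0.82  0.45  2.78] 0.0
[-0.09  0.26  0.46  2.11 -0.85  0.46  2.67] 0.0
```

Raising and going back unlocks the arm in the model; try it.

Request:
drive_tool([
  {"gripper": 255,"offset": [0.001,-0.008,-0.05],"angular": [-0.025,-0.07,-0.045]},
  {"gripper": 255,"offset": [0.002,-0.016,-0.1],"angular": [-0.05,-0.14,-0.09]},
  {"gripper": 255,"offset": [0.003,-0.024,-0.15],"angular": [-0.075,-0.21,-0.14]},
  {"gripper": 255,"offset": [0.003,-0.031,-0.2],"angular": [-0.098,-0.285,-0.188]},
  {"gripper": 255,"offset": [0.003,-0.031,-0.21],"angular": [-0.098,-0.285,-0.188]},
])

```text
t: 6.4
eef_pos: [0.4113, -0.1934, 0.4213]
tool_rot: [0.249, -0.093, 0.964, 0.027]
contact_force: [0.4, -0.6, -1.1]
gripper_width: 0.582
grasp_force: 43.1
```

```bash
cat > pl.py <<'E'
from h import *
from sim import track,TR,LO,HI
def plan(W):
    st();q=bot.get_obs()["q"];print(np.round(q,2))
    for x,y,l in W:
        q,e=track(q,np.array(x),TR(y,l));print("sim",q.round(2),round(e,4))
    s=None
    for x,y,l in W:s=tcp(x,y,l,start=s)
E
python3 - <<'E'
from pl import *
plan([((.467,-.188,.345),2.9,30),((.467,-.188,.256),2.9,30),((.581,-.182,.256),2.9,30)])
E
```

```text
{'t': 6.4, 'eef_pos': [0.411, -0.193, 0.421], 'tool_rot': [0.249, -0.093, 0.964, 0.027], 'contact_force': [0.414, -0.564, -1.088], 'gripper_width': 0.582, 'grasp_force': 43.14}
[-0.48 -0.34  0.77  2.14 -0.01  0.79  2.08]
sim [-0.61 -0.15  0.98  2.22 -0.26  0.56  2.21] 0.0
sim [-0.59  0.14  1.1   2.31 -0.96  0.52  2.9 ] 0.0
sim [-0.52  0.38  0.98  2.11 -1.12  0.62  2.87] 0.0
offset [-0.012, -0.006, 0.094] angular [0.096, -0.023, 0.157] rows>=1.9 tcp [ 0.467 -0.188  0.345]
offset [0.044, 0.0, 0.077] angular [0.0, 0.0, 0.0] rows>=1.8 tcp [ 0.467 -0.188  0.256]
offset [-0.099, 0.0, 0.057] angular [0.0, 0.0, 0.0] rows>=2.3 tcp [ 0.581 -0.182  0.256]
```

Request:
drive_tool([
  {"gripper": 255,"offset": [-0.02,-0.005,-0.045],"angular": [0,0,0]},
  {"gripper": 255,"offset": [-0.03,-0.01,-0.07],"angular": [0,0,0]},
  {"gripper": 255,"offset": [-0.03,-0.01,-0.07],"angular": [0,0,0]},
  {"gripper": 255,"offset": [-0.03,-0.01,-0.07],"angular": [0,0,0]},
])

```text
t: 6.8
eef_pos: [0.4068, -0.2052, 0.4966]
tool_rot: [0.248, -0.093, 0.964, 0.026]
contact_force: [-0.3, 0.6, -1.4]
gripper_width: 0.579
grasp_force: 43.3
```

```bash
python3 - <<'E'
from pl import *
plan([((.467,-.188,.345),2.9,30),((.467,-.188,.256),2.9,30),((.581,-.182,.256),2.9,30)])
E
```

```text
{'t': 6.8, 'eef_pos': [0.407, -0.205, 0.497], 'tool_rot': [0.248, -0.093, 0.964, 0.026], 'contact_force': [-0.291, 0.584, -1.372], 'gripper_width': 0.579, 'grasp_force': 43.27}
[-0.32 -0.33  0.62  2.   -0.07  0.97  2.11]
sim [-0.4  -0.12  0.8   2.22 -0.35  0.58  2.3 ] 0.0
sim [-0.38  0.1   0.86  2.31 -0.89  0.48  2.84] 0.0
sim [-0.37  0.31  0.79  2.11 -1.01  0.54  2.79] 0.0
offset [0.019, 0.005, 0.163] angular [0.094, -0.025, 0.155] rows>=3.3 tcp [ 0.467 -0.188  0.345]
offset [0.044, 0.0, 0.077] angular [0.0, 0.0, 0.0] rows>=1.8 tcp [ 0.467 -0.188  0.256]
offset [-0.099, 0.0, 0.057] angular [0.0, 0.0, 0.0] rows>=2.3 tcp [ 0.581 -0.182  0.256]
```

Good. Return to the pre-insert pose.

Request:
drive_tool([
  {"gripper": 255,"offset": [0.006,0.002,0.045],"angular": [0.03,-0.01,0.05]},
  {"gripper": 255,"offset": [0.012,0.003,0.09],"angular": [0.06,-0.02,0.1]},
  {"gripper": 255,"offset": [0.019,0.005,0.135],"angular": [0.094,-0.025,0.155]},
  {"gripper": 255,"offset": [0.019,0.005,0.163],"angular": [0.094,-0.025,0.155]},
  {"gripper": 255,"offset": [0.019,0.005,0.163],"angular": [0.094,-0.025,0.155]},
])

```text
t: 7.3
eef_pos: [0.4655, -0.1843, 0.3404]
tool_rot: [0.254, -0.027, 0.967, 0.007]
contact_force: [-0.6, 0.5, -0.2]
gripper_width: 0.577
grasp_force: 43.1
```

Request:
drive_tool([
  {"gripper": 255,"offset": [0.015,0,0.025],"angular": [0,0,0]},
  {"gripper": 255,"offset": [0.03,0,0.05],"angular": [0,0,0]},
  {"gripper": 255,"offset": [0.044,0,0.077],"angular": [0,0,0]},
  {"gripper": 255,"offset": [0.044,0,0.077],"angular": [0,0,0]},
])

```text
t: 7.7
eef_pos: [0.4664, -0.1857, 0.255]
tool_rot: [0.257, -0.026, 0.966, 0.007]
contact_force: [0.4, 0.5, -0.6]
gripper_width: 0.576
grasp_force: 43.1
```

```bash
python3 - <<'E'
from pl import *
plan([((.467,-.188,.256),2.9,30),((.581,-.182,.256),2.9,30)])
E
```

```text
{'t': 7.7, 'eef_pos': [0.466, -0.186, 0.255], 'tool_rot': [0.257, -0.026, 0.966, 0.007], 'contact_force': [0.39, 0.529, -0.621], 'gripper_width': 0.576, 'grasp_force': 43.123}
[-0.37  0.14  0.81  2.31 -0.94  0.4   2.85]
sim [-0.35  0.09  0.84  2.31 -0.88  0.48  2.84] 0.0
sim [-0.35  0.31  0.77  2.11 -1.    0.54  2.78] 0.0
offset [-0.001, -0.002, -0.001] angular [0.003, -0.004, 0.002] rows>=0.1 tcp [ 0.467 -0.188  0.256]
offset [-0.099, 0.0, 0.057] angular [0.0, 0.0, 0.0] rows>=2.3 tcp [ 0.581 -0.182  0.256]
```

Request:
drive_tool([
  {"gripper": 255,"offset": [-0.02,-0.002,0.011],"angular": [0,0,0]},
  {"gripper": 255,"offset": [-0.042,-0.002,0.023],"angular": [0,0,0]},
  {"gripper": 255,"offset": [-0.064,-0.002,0.035],"angular": [0,0,0]},
  {"gripper": 255,"offset": [-0.085,-0.002,0.048],"angular": [0,0,0]},
  {"gripper": 255,"offset": [-0.1,-0.002,0.056],"angular": [0,0,0]},
])

```text
t: 8.2
eef_pos: [0.5837, -0.1818, 0.2595]
tool_rot: [0.259, -0.026, 0.965, 0.007]
contact_force: [0.1, 0.2, -1.1]
gripper_width: 0.576
grasp_force: 43.2
```

```bash
python3 - <<'E'
from pl import *
plan([((.581,-.182,.232),2.9,30)])
im=optics.read_camera("wrist");cv2.imwrite("pics/w5.png",np.hstack([im[100:,100:400],optics.read_camera("scene")[100:,200:420]]))
E
```

```text
{'t': 8.2, 'eef_pos': [0.584, -0.182, 0.259], 'tool_rot': [0.259, -0.026, 0.965, 0.007], 'contact_force': [0.057, 0.22, -1.052], 'gripper_width': 0.576, 'grasp_force': 43.213}
[-0.35  0.35  0.75  2.09 -1.03  0.49  2.8 ]
sim [-0.3   0.34  0.72  2.13 -1.1   0.51  2.88] 0.0
offset [0.016, -0.0, 0.022] angular [0.003, 0.001, 0.004] rows>=0.6 tcp [ 0.581 -0.182  0.232]
```

View pics/w5.png

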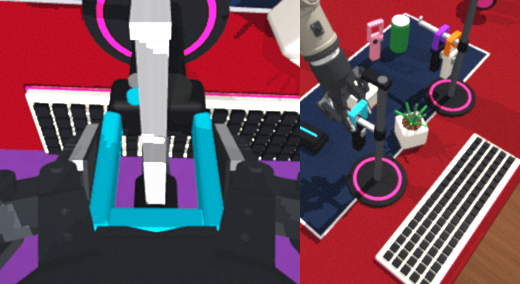

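Wrist view: the bar runs through the cyan loop (columns 140-170 between sides 105 and 210). Lowering it onto the bar.

Request:
drive_tool([
  {"gripper": 255,"offset": [0.006,0,0.01],"angular": [0,0,0]},
  {"gripper": 255,"offset": [0.011,0,0.018],"angular": [0,0,0]},
  {"gripper": 255,"offset": [0.0125,0,0.0215],"angular": [0,0,0]},
  {"gripper": 255,"offset": [0.0125,0,0.0215],"angular": [0,0,0]},
])

```text
t: 8.7
eef_pos: [0.5815, -0.1827, 0.234]
tool_rot: [0.259, -0.025, 0.966, 0.007]
contact_force: [-0.1, 0.2, -1.3]
gripper_width: 0.578
grasp_force: 43.3
```

Request:
drive_tool([
  {"gripper": 255,"offset": [0.001,0,0.0017],"angular": [0,0,0]},
  {"gripper": 255,"offset": [0.001,0,0.0017],"angular": [0,0,0]},
  {"gripper": 255,"offset": [0.002,0,0.0035],"angular": [0,0,0]},
  {"gripper": 255,"offset": [0.002,0,0.0035],"angular": [0,0,0]},
])

```text
t: 9.1
eef_pos: [0.5834, -0.1833, 0.2327]
tool_rot: [0.261, -0.025, 0.965, 0.007]
contact_force: [-9.3, 2.9, 17.6]
gripper_width: 0.58
grasp_force: 45.3
```

Contact made. Release, let it settle, and back out along the tool axis.

Request:
drive_tool([
  {"gripper": 255,"offset": [-0.0005,0,-0.001],"angular": [0,0,0]},
  {"gripper": 60,"offset": [-0.0005,0,-0.001],"angular": [0,0,0]},
  {"gripper": 0,"offset": [-0.0005,0,-0.001],"angular": [0,0,0]},
  {"gripper": 0,"offset": [-0.0005,0,-0.001],"angular": [0,0,0]},
  {"gripper": 0,"offset": [-0.0005,0,-0.001],"angular": [0,0,0]},
])

```text
t: 9.6
eef_pos: [0.5823, -0.1825, 0.2308]
tool_rot: [0.259, -0.026, 0.966, 0.007]
contact_force: [-0.3, 0.6, 0.0]
gripper_width: 0.997
grasp_force: 0.0
```

Request:
drive_tool([
  {"gripper": 0,"offset": [0,0,-0.03],"angular": [0,0,0]},
  {"gripper": 0,"offset": [0,0,-0.075],"angular": [0,0,0]},
  {"gripper": 0,"offset": [0,0,-0.12],"angular": [0,0,0]},
  {"gripper": 0,"offset": [0,0,-0.15],"angular": [0,0,0]},
  {"gripper": 0,"offset": [0,0,-0.15],"angular": [0,0,0]},
])

```text
t: 10.1
eef_pos: [0.507, -0.1878, 0.3636]
tool_rot: [0.261, -0.025, 0.965, 0.007]
contact_force: [-1.2, 0.2, 0.8]
gripper_width: 1.003
grasp_force: 0.0
```

```bash
python3 - <<'E'
from pl import *
m=optics.camera_model("wrist");im=optics.read_camera("wrist");cv2.imwrite("pics/w6.png",im)
print("cyan",[b[:2] for b in blobs(mask(im,85,100),100)])
for d in(.066,.103,.14):print(proj(m,[*S("s",d),.218]).round(0))
q0=bot.get_obs()["q"]
c=S("f",.066);z=TR(-2.4,30).apply([0,0,1]);G=np.r_[c,.188]
plan([((.42,-.18,.42),0,30),((.42,.1,.42),0,30),(G-.19*z,-2.4,30),(G-.05*z,-2.4,30),(G-.05*z+[0,0,.022],-2.4,30),(G-.05*z+[-.1,.004,.022],-2.4,30),(G-.05*z+[-.11,.004,.1],-2.4,30)])
E
```

```text
cyan [([225, 153, 64, 57, 1905], [256.6, 188.5])]
[258. 198.]
[258. 164.]
[258. 121.]
{'t': 10.15, 'eef_pos': [0.507, -0.187, 0.363], 'tool_rot': [0.261, -0.025, 0.965, 0.008], 'contact_force': [-0.335, -0.949, 0.177], 'gripper_width': 0.998, 'grasp_force': 0.0}
[-0.67 -0.03  1.01  2.13 -0.34  0.56  2.22]
sim [-0.28 -0.34  0.6   2.2  -0.04  0.74  1.94] 0.0
sim [-0.45 -0.34  0.    2.25  0.26  0.76  0.98] 0.0029
sim [-0.43 -0.03 -0.15  2.16  0.46  0.6   0.62] 0.0
sim [-0.46  0.26 -0.05  2.14  0.75  0.35  0.36] 0.0
sim [-0.43  0.22 -0.09  2.13  0.68  0.39  0.44] 0.0
sim [-0.53  0.08 -0.1   2.31  0.77  0.41  0.24] 0.0
sim [-0.53 -0.07 -0.11  2.25  0.52  0.58  0.52] 0.0
offset [0.046, 0.012, -0.093] angular [0.036, 0.006, 0.056] rows>=2.1 tcp [ 0.42 -0.18  0.42]
offset [0.0, 0.28, 0.0] angular [0.0, 0.0, 0.0] rows>=5.6 tcp [0.42 0.1  0.42]
offset [-0.038, 0.085, 0.1] angular [0.027, -0.0, 0.046] rows>=2.7 tcp [0.503 0.185 0.353]
offset [0.0, -0.0, 0.14] angular [0.0, 0.0, 0.0] rows>=2.8 tcp [0.573 0.182 0.231]
offset [-0.011, 0.0, -0.019] angular [0.0, 0.0, 0.0] rows>=0.4 tcp [0.573 0.182 0.253]
offset [0.087, -0.0, -0.05] angular [0.0, 0.0, 0.0] rows>=2.0 tcp [0.473 0.186 0.253]
offset [-0.03, -0.0, -0.073] angular [0.0, 0.0, 0.0] rows>=1.6 tcp [0.463 0.186 0.331]
```

Cyan hangs on the empty hook (loop blob at (257,188), predicted (258,198)). Now back to the crowded stand for purple.

Request:
drive_tool([
  {"gripper": 0,"offset": [0.02,0.005,-0.04],"angular": [0.015,0,0.025]},
  {"gripper": 0,"offset": [0.04,0.01,-0.08],"angular": [0.03,0.006,0.05]},
  {"gripper": 0,"offset": [0.046,0.012,-0.093],"angular": [0.036,0.006,0.056]},
  {"gripper": 0,"offset": [0.046,0.062,-0.093],"angular": [0.036,0.006,0.056]},
  {"gripper": 0,"offset": [0.046,0.112,-0.093],"angular": [0.036,0.006,0.056]},
])

```text
t: 10.65
eef_pos: [0.4148, -0.0785, 0.4183]
tool_rot: [0.257, 0.001, 0.966, -0.001]
contact_force: [0.3, 0.6, 0.5]
gripper_width: 0.997
grasp_force: 0.0
```

Request:
drive_tool([
  {"gripper": 0,"offset": [0,0.05,0],"angular": [0,0,0]},
  {"gripper": 0,"offset": [0,0.1,0],"angular": [0,0,0]},
  {"gripper": 0,"offset": [0,0.15,0],"angular": [0,0,0]},
  {"gripper": 0,"offset": [0,0.19,0],"angular": [0,0,0]},
  {"gripper": 0,"offset": [0,0.19,0],"angular": [0,0,0]},
])

```text
t: 11.15
eef_pos: [0.4148, 0.1161, 0.4173]
tool_rot: [0.256, -0.005, 0.967, -0.0]
contact_force: [0.3, -0.8, -0.9]
gripper_width: 1.006
grasp_force: 0.0
```

```bash
python3 - <<'E'
from pl import *
c=S("f",.066);z=TR(-2.4,30).apply([0,0,1]);G=np.r_[c,.188]
plan([(G-.19*z,-2.4,30),(G-.05*z,-2.4,30)])
E
```

```text
{'t': 11.15, 'eef_pos': [0.415, 0.116, 0.417], 'tool_rot': [0.256, -0.005, 0.967, -0.0], 'contact_force': [0.333, -0.797, -0.942], 'gripper_width': 1.006, 'grasp_force': 0.0}
[-0.31 -0.24 -0.21  2.19  0.3   0.75  0.87]
sim [-0.3  -0.03 -0.29  2.16  0.45  0.6   0.63] 0.0
sim [-0.35  0.26 -0.18  2.14  0.83  0.37  0.3 ] 0.0
offset [-0.045, 0.068, 0.1] angular [0.03, -0.007, 0.058] rows>=2.6 tcp [0.503 0.185 0.353]
offset [0.0, -0.0, 0.14] angular [0.0, 0.0, 0.0] rows>=2.8 tcp [0.573 0.182 0.231]
```

Request:
drive_tool([
  {"gripper": 0,"offset": [-0.015,0.023,0.033],"angular": [0.01,0,0.02]},
  {"gripper": 0,"offset": [-0.03,0.046,0.066],"angular": [0.02,0,0.04]},
  {"gripper": 0,"offset": [-0.045,0.068,0.1],"angular": [0.03,-0.007,0.058]},
  {"gripper": 0,"offset": [-0.045,0.068,0.1],"angular": [0.03,-0.007,0.058]},
  {"gripper": 0,"offset": [-0.045,0.068,0.1],"angular": [0.03,-0.007,0.058]},
])

```text
t: 11.65
eef_pos: [0.5037, 0.1779, 0.3511]
tool_rot: [0.257, 0.024, 0.966, -0.008]
contact_force: [-0.9, 0.2, -0.4]
gripper_width: 0.999
grasp_force: 0.0
```

```bash
python3 - <<'E'
from pl import *
m=optics.camera_model("wrist");im=optics.read_camera("wrist");cv2.imwrite("pics/w7.png",im)
print("purple",[b[:2] for b in blobs(mask(im[:330],130,148,100,100),100)])
print("orange",[b[:2] for b in blobs(mask(im[:330],11,24),60)])
for d in(.03,.066,.14):print(d,[proj(m,[*S("f",d,y),.218]).round(0).tolist() for y in(-.025,.025)])
c=S("f",.066);z=TR(-2.4,30).apply([0,0,1]);G=np.r_[c,.188]
plan([(G-.05*z,-2.4,30)])
E
```

```text
purple [([235, 156, 65, 60, 2067], [266.9, 193.5]), ([375, 231, 137, 68, 6235], [458.0, 258.9]), ([274, 235, 96, 95, 7392], [317.7, 283.9]), ([144, 238, 111, 92, 8664], [203.7, 285.6]), ([0, 242, 132, 57, 4796], [51.6, 265.5])]
orange [([86, 138, 42, 29, 360], [108.8, 148.3]), ([237, 215, 59, 28, 1161], [265.5, 231.1])]
0.03 [[236.0, 235.0], [295.0, 235.0]]
0.066 [[234.0, 207.0], [299.0, 207.0]]
0.14 [[226.0, 128.0], [310.0, 127.0]]
{'t': 11.7, 'eef_pos': [0.504, 0.178, 0.352], 'tool_rot': [0.258, 0.025, 0.966, -0.007], 'contact_force': [-0.055, -0.863, 0.133], 'gripper_width': 0.997, 'grasp_force': 0.0}
[-0.31  0.05 -0.31  2.09  0.56  0.65  0.52]
sim [-0.33  0.27 -0.2   2.14  0.84  0.37  0.29] 0.0
offset [0.0, 0.008, 0.14] angular [-0.008, -0.001, -0.01] rows>=2.8 tcp [0.573 0.182 0.231]
```

View pics/w7.png

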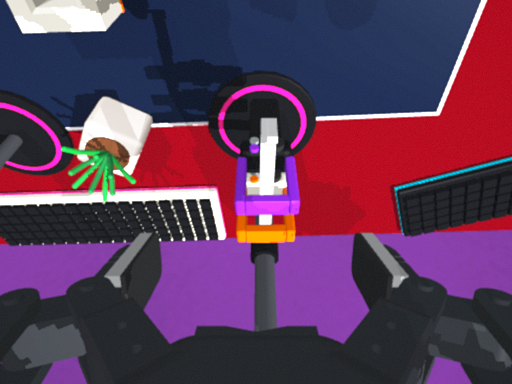

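Purple's loop is at columns 235-300, row 204, matching the prediction. Reach in.

Request:
drive_tool([
  {"gripper": 0,"offset": [0,0.006,0.045],"angular": [0,0,0]},
  {"gripper": 0,"offset": [0,0.008,0.09],"angular": [0,0,0]},
  {"gripper": 0,"offset": [0,0.008,0.125],"angular": [0,0,0]},
  {"gripper": 0,"offset": [0,0.008,0.14],"angular": [0,0,0]},
  {"gripper": 0,"offset": [0,0.008,0.14],"angular": [0,0,0]},
])

```text
t: 12.2
eef_pos: [0.574, 0.1812, 0.2313]
tool_rot: [0.259, 0.025, 0.966, -0.008]
contact_force: [-0.2, -0.4, 0.5]
gripper_width: 1.004
grasp_force: 0.0
```

```bash
python3 - <<'E'
from pl import *
c=S("f",.066);z=TR(-2.4,30).apply([0,0,1]);G=np.r_[c,.188]
plan([(G-.05*z,-2.4,30)])
E
```

```text
{'t': 12.2, 'eef_pos': [0.574, 0.181, 0.231], 'tool_rot': [0.259, 0.025, 0.966, -0.008], 'contact_force': [-0.185, -0.432, 0.462], 'gripper_width': 1.004, 'grasp_force': 0.0}
[-0.35  0.32 -0.2   2.09  0.9   0.45  0.21]
sim [-0.31  0.27 -0.23  2.14  0.86  0.38  0.27] 0.0
offset [0.001, 0.001, -0.0] angular [-0.009, -0.0, -0.011] rows>=0.1 tcp [0.573 0.182 0.231]
```

Request:
drive_tool([
  {"gripper": 255,"offset": [0,0.001,0],"angular": [0,0,0]},
  {"gripper": 255,"offset": [0,0.001,0],"angular": [0,0,0]},
  {"gripper": 255,"offset": [0,0.001,0],"angular": [0,0,0]},
  {"gripper": 255,"offset": [0,0.001,0],"angular": [0,0,0]},
  {"gripper": 255,"offset": [0,0.001,0],"angular": [0,0,0]},
], grip_force=40)

```text
t: 12.7
eef_pos: [0.5746, 0.184, 0.2342]
tool_rot: [0.261, 0.025, 0.965, -0.006]
contact_force: [-5.8, -1.8, 8.5]
gripper_width: 0.577
grasp_force: 44.3
```

Request:
drive_tool([
  {"gripper": 255,"offset": [-0.006,0,-0.01],"angular": [0,0,0]},
  {"gripper": 255,"offset": [-0.011,0,-0.0195],"angular": [0,0,0]},
  {"gripper": 255,"offset": [-0.011,0,-0.0195],"angular": [0,0,0]},
  {"gripper": 255,"offset": [0.007,0,-0.03],"angular": [0,0,0]},
  {"gripper": 255,"offset": [0.024,0,-0.04],"angular": [0,0,0]},
])

```text
t: 13.2
eef_pos: [0.5328, 0.1857, 0.2545]
tool_rot: [0.259, 0.025, 0.965, -0.007]
contact_force: [-0.2, 0.7, -1.9]
gripper_width: 0.584
grasp_force: 43.5
```

```bash
python3 - <<'E'
from pl import *
plan([((.467,.186,.255),-2.4,30),((.45,.186,.34),-2.4,30),((.40,.10,.44),0,30),((.40,-.188,.44),2.9,30),((.467,-.188,.345),2.9,30),((.467,-.188,.256),2.9,30),((.54,-.184,.256),2.9,30),((.54,-.184,.232),2.9,30)])
E
```

```text
{'t': 13.2, 'eef_pos': [0.533, 0.186, 0.254], 'tool_rot': [0.259, 0.025, 0.965, -0.007], 'contact_force': [-0.181, 0.739, -1.907], 'gripper_width': 0.584, 'grasp_force': 43.483}
[-0.37  0.23 -0.24  2.15  0.86  0.49  0.21]
sim [-0.37  0.07 -0.28  2.32  0.79  0.43  0.22] 0.0
sim [-0.38 -0.11 -0.27  2.26  0.47  0.6   0.55] 0.0
sim [-0.46 -0.34 -0.05  2.25  0.32  0.8   0.9 ] 0.0318
sim [ 0.46 -0.3   0.08  2.18 -0.39  0.88  2.37] 0.0
sim [ 0.41 -0.08  0.04  2.22 -0.5   0.61  2.44] 0.0
sim [ 0.41  0.06  0.05  2.31 -0.76  0.43  2.73] 0.0
sim [ 0.33  0.17  0.03  2.19 -0.69  0.4   2.58] 0.0
sim [ 0.37  0.21 -0.01  2.2  -0.78  0.35  2.67] 0.0
offset [0.057, -0.003, -0.033] angular [-0.006, 0.002, -0.011] rows>=1.3 tcp [0.467 0.186 0.255]
offset [-0.028, -0.001, -0.082] angular [0.0, 0.0, 0.0] rows>=1.7 tcp [0.45  0.186 0.34 ]
offset [-0.01, -0.088, -0.11] angular [-0.027, 0.0, -0.046] rows>=2.8 tcp [0.4  0.1  0.44]
offset [0.0, -0.288, 0.0] angular [-0.032, -0.0, -0.056] rows>=5.8 tcp [ 0.4   -0.188  0.44 ]
offset [-0.01, -0.003, 0.116] angular [0.0, 0.0, 0.0] rows>=2.3 tcp [ 0.467 -0.188  0.345]
offset [0.044, 0.0, 0.077] angular [0.0, 0.0, 0.0] rows>=1.8 tcp [ 0.467 -0.188  0.256]
offset [-0.063, 0.0, 0.037] angular [0.0, 0.0, 0.0] rows>=1.5 tcp [ 0.54  -0.184  0.256]
offset [0.012, 0.0, 0.021] angular [0.0, 0.0, 0.0] rows>=0.5 tcp [ 0.54  -0.184  0.232]
```

Request:
drive_tool([
  {"gripper": 255,"offset": [0.03,-0.001,-0.017],"angular": [0,0,0]},
  {"gripper": 255,"offset": [0.057,-0.003,-0.033],"angular": [0,0,0]},
  {"gripper": 255,"offset": [0.057,-0.003,-0.033],"angular": [0,0,0]},
  {"gripper": 255,"offset": [0.043,-0.003,-0.074],"angular": [0,0,0]},
  {"gripper": 255,"offset": [0.029,-0.003,-0.115],"angular": [0,0,0]},
])

```text
t: 13.7
eef_pos: [0.4499, 0.187, 0.3393]
tool_rot: [0.258, 0.024, 0.966, -0.007]
contact_force: [1.3, 0.1, -1.0]
gripper_width: 0.584
grasp_force: 43.6
```

Request:
drive_tool([
  {"gripper": 255,"offset": [-0.01,-0.03,-0.035],"angular": [-0.01,0,-0.015]},
  {"gripper": 255,"offset": [-0.02,-0.06,-0.07],"angular": [-0.02,0,-0.03]},
  {"gripper": 255,"offset": [-0.02,-0.1,-0.08],"angular": [-0.03,0,-0.05]},
  {"gripper": 255,"offset": [-0.02,-0.145,-0.08],"angular": [-0.04,0,-0.06]},
  {"gripper": 255,"offset": [-0.02,-0.19,-0.08],"angular": [-0.05,0,-0.08]},
])

```text
t: 14.2
eef_pos: [0.418, -0.0033, 0.4197]
tool_rot: [0.26, -0.011, 0.965, 0.004]
contact_force: [0.3, 0.6, -2.2]
gripper_width: 0.581
grasp_force: 43.6
```

```bash
python3 - <<'E'
from pl import *
plan([((.41,-.188,.42),2.9,30),((.467,-.188,.345),2.9,30),((.467,-.188,.256),2.9,30)])
E
```

```text
{'t': 14.2, 'eef_pos': [0.418, -0.003, 0.42], 'tool_rot': [0.26, -0.011, 0.965, 0.004], 'contact_force': [0.251, 0.637, -2.23], 'gripper_width': 0.581, 'grasp_force': 43.594}
[-0.3  -0.31  0.08  2.23  0.19  0.71  1.27]
sim [-0.   -0.3   0.44  2.2  -0.23  0.78  2.2 ] 0.0
sim [-0.08 -0.09  0.5   2.22 -0.43  0.59  2.37] 0.0
sim [-0.06  0.07  0.53  2.31 -0.83  0.45  2.79] 0.0
offset [0.01, -0.184, -0.007] angular [-0.014, 0.004, -0.031] rows>=3.7 tcp [ 0.41  -0.188  0.42 ]
offset [-0.012, -0.003, 0.093] angular [0.0, 0.0, 0.0] rows>=1.9 tcp [ 0.467 -0.188  0.345]
offset [0.044, 0.0, 0.077] angular [0.0, 0.0, 0.0] rows>=1.8 tcp [ 0.467 -0.188  0.256]
```

Request:
drive_tool([
  {"gripper": 255,"offset": [0.002,-0.04,-0.002],"angular": [0,0,-0.01]},
  {"gripper": 255,"offset": [0.005,-0.085,-0.004],"angular": [-0.01,0,-0.02]},
  {"gripper": 255,"offset": [0.008,-0.13,-0.006],"angular": [-0.014,0,-0.03]},
  {"gripper": 255,"offset": [0.01,-0.17,-0.007],"angular": [-0.014,0,-0.03]},
  {"gripper": 255,"offset": [0.01,-0.184,-0.007],"angular": [-0.014,0,-0.03]},
])

```text
t: 14.7
eef_pos: [0.4094, -0.1902, 0.4197]
tool_rot: [0.26, -0.021, 0.965, 0.006]
contact_force: [-0.8, 0.7, -1.2]
gripper_width: 0.579
grasp_force: 43.6
```

Request:
drive_tool([
  {"gripper": 255,"offset": [-0.005,-0.002,0.04],"angular": [0,0,0]},
  {"gripper": 255,"offset": [-0.012,-0.003,0.085],"angular": [0,0,0]},
  {"gripper": 255,"offset": [-0.012,-0.003,0.093],"angular": [0,0,0]},
  {"gripper": 255,"offset": [-0.012,-0.003,0.093],"angular": [0,0,0]},
])

```text
t: 15.1
eef_pos: [0.4674, -0.1853, 0.3433]
tool_rot: [0.257, -0.024, 0.966, 0.006]
contact_force: [-1.2, 0.9, -2.1]
gripper_width: 0.584
grasp_force: 43.5
```

```bash
python3 - <<'E'
from pl import *
plan([((.467,-.188,.256),2.9,30),((.54,-.184,.256),2.9,30)])
E
```

```text
{'t': 15.1, 'eef_pos': [0.467, -0.185, 0.343], 'tool_rot': [0.257, -0.024, 0.966, 0.006], 'contact_force': [-1.21, 0.909, -2.072], 'gripper_width': 0.584, 'grasp_force': 43.541}
[-0.46 -0.08  0.79  2.21 -0.28  0.52  2.18]
sim [-0.38  0.1   0.87  2.31 -0.89  0.48  2.84] 0.0
sim [-0.38  0.24  0.81  2.19 -0.99  0.52  2.82] 0.0
offset [0.044, -0.003, 0.075] angular [-0.002, -0.004, -0.0] rows>=1.7 tcp [ 0.467 -0.188  0.256]
offset [-0.063, 0.0, 0.037] angular [0.0, 0.0, 0.0] rows>=1.5 tcp [ 0.54  -0.184  0.256]
```

Request:
drive_tool([
  {"gripper": 255,"offset": [0.02,-0.002,0.035],"angular": [0,0,0]},
  {"gripper": 255,"offset": [0.044,-0.003,0.075],"angular": [0,0,0]},
  {"gripper": 255,"offset": [0.044,-0.003,0.075],"angular": [0,0,0]},
  {"gripper": 255,"offset": [0.044,-0.003,0.075],"angular": [0,0,0]},
])

```text
t: 15.5
eef_pos: [0.4658, -0.1885, 0.2562]
tool_rot: [0.257, -0.023, 0.966, 0.007]
contact_force: [-1.7, 0.3, -2.1]
gripper_width: 0.582
grasp_force: 43.6
```

Request:
drive_tool([
  {"gripper": 255,"offset": [-0.02,0,0.0115],"angular": [0,0,0]},
  {"gripper": 255,"offset": [-0.04,0,0.023],"angular": [0,0,0]},
  {"gripper": 255,"offset": [-0.063,0,0.036],"angular": [0,0,0]},
  {"gripper": 255,"offset": [-0.063,0,0.036],"angular": [0,0,0]},
  {"gripper": 255,"offset": [-0.063,0,0.036],"angular": [0,0,0]},
])

```text
t: 16.0
eef_pos: [0.5402, -0.1854, 0.2602]
tool_rot: [0.26, -0.024, 0.965, 0.006]
contact_force: [-0.9, -1.0, -2.1]
gripper_width: 0.578
grasp_force: 43.6
```

```bash
python3 - <<'E'
from pl import *
plan([((.54,-.184,.232),2.9,30)])
cv2.imwrite("pics/w8.png",np.hstack([optics.read_camera("wrist")[100:,100:400],cv2.resize(optics.read_camera("scene")[130:300,220:420],None,fx=1.67,fy=1.67)[:284]]))
E
```

```text
{'t': 16.0, 'eef_pos': [0.54, -0.185, 0.26], 'tool_rot': [0.26, -0.024, 0.965, 0.006], 'contact_force': [-0.898, -1.036, -2.067], 'gripper_width': 0.578, 'grasp_force': 43.613}
[-0.37  0.28  0.79  2.18 -1.02  0.46  2.84]
sim [-0.32  0.28  0.75  2.2  -1.1   0.5   2.94] 0.0
offset [0.014, 0.001, 0.024] angular [-0.001, 0.004, -0.001] rows>=0.6 tcp [ 0.54  -0.184  0.232]
```

View pics/w8.png

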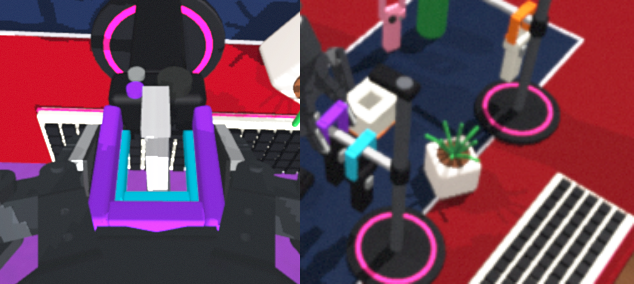

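The bar runs through the purple loop, with cyan hanging behind it. Lowering.

Request:
drive_tool([
  {"gripper": 255,"offset": [0.006,0.001,0.01],"angular": [0,0,0]},
  {"gripper": 255,"offset": [0.012,0.001,0.02],"angular": [0,0,0]},
  {"gripper": 255,"offset": [0.0135,0.001,0.0235],"angular": [0,0,0]},
  {"gripper": 255,"offset": [0.015,0.001,0.026],"angular": [0,0,0]},
  {"gripper": 255,"offset": [0.015,0.001,0.026],"angular": [0,0,0]},
])

```text
t: 16.6
eef_pos: [0.5409, -0.1849, 0.2334]
tool_rot: [0.264, -0.023, 0.964, 0.008]
contact_force: [-15.0, 5.1, 29.7]
gripper_width: 0.575
grasp_force: 46.9
```

Request:
drive_tool([
  {"gripper": 255,"offset": [-0.001,0,-0.002],"angular": [0,0,0]},
  {"gripper": 60,"offset": [-0.001,0,-0.002],"angular": [0,0,0]},
  {"gripper": 0,"offset": [-0.001,0,-0.002],"angular": [0,0,0]},
  {"gripper": 0,"offset": [-0.001,0,-0.002],"angular": [0,0,0]},
  {"gripper": 0,"offset": [-0.001,0,-0.002],"angular": [0,0,0]},
])

```text
t: 17.1
eef_pos: [0.5394, -0.1841, 0.2306]
tool_rot: [0.259, -0.024, 0.966, 0.006]
contact_force: [-0.4, 0.1, -0.6]
gripper_width: 1.002
grasp_force: 0.0
```

Request:
drive_tool([
  {"gripper": 0,"offset": [0,0,-0.03],"angular": [0,0,0]},
  {"gripper": 0,"offset": [0,0,-0.075],"angular": [0,0,0]},
  {"gripper": 0,"offset": [0,0,-0.12],"angular": [0,0,0]},
  {"gripper": 0,"offset": [0,0,-0.15],"angular": [0,0,0]},
  {"gripper": 0,"offset": [0,0,-0.15],"angular": [0,0,0]},
])

```text
t: 17.6
eef_pos: [0.464, -0.1881, 0.3622]
tool_rot: [0.26, -0.024, 0.965, 0.006]
contact_force: [-0.5, 0.1, -1.4]
gripper_width: 0.998
grasp_force: 0.0
```

```bash
python3 - <<'E'
from pl import *
m=optics.camera_model("wrist");im=optics.read_camera("wrist")
cv2.imwrite("pics/w9.png",im);a=optics.camera_model("scene");si=optics.read_camera("scene")
for n,x,h in(("cyan",(85,100),0),("purple",(130,148),0)):print(n,[b[:2] for b in blobs(mask(im[:240],*x,100,100),100)],"scene",[b[:2] for b in blobs(mask(si,*x,100,80),30)])
print([proj(m,[*S("s",d),.218]).round(0).tolist() for d in(.066,.107)],[proj(a,[*S("s",d),.19]).round(0).tolist() for d in(.066,.107)])
c=S("f",.03);z=TR(-2.4,30).apply([0,0,1]);G=np.r_[c,.188]
plan([((.42,-.18,.42),0,30),((.42,.11,.42),0,30),(G-.19*z,-2.4,30),(G-.05*z,-2.4,30)])
E
```

```text
cyan [([227, 207, 57, 33, 1215], [255.0, 227.1])] scene [([428, 170, 47, 18, 96], [449.6, 181.2]), ([246, 207, 20, 32, 294], [254.2, 221.3]), ([197, 225, 21, 13, 81], [207.1, 230.8])]
purple [([225, 152, 63, 57, 1891], [255.7, 186.7]), ([0, 235, 135, 5, 375], [51.6, 237.9])] scene [([319, 0, 193, 68, 7072], [443.1, 22.5]), ([332, 39, 10, 11, 83], [336.8, 43.9]), ([230, 197, 20, 31, 273], [238.0, 211.0])]
[[256.0, 231.0], [256.0, 201.0]] [[254.0, 221.0], [240.0, 212.0]]
{'t': 17.7, 'eef_pos': [0.464, -0.189, 0.363], 'tool_rot': [0.262, -0.023, 0.965, 0.007], 'contact_force': [0.746, 0.165, 0.237], 'gripper_width': 1.004, 'grasp_force': 0.0}
[-0.49 -0.13  0.81  2.19 -0.19  0.55  2.09]
sim [-0.27 -0.34  0.6   2.2  -0.04  0.74  1.95] 0.0
sim [-0.46 -0.34 -0.01  2.25  0.27  0.76  0.95] 0.0001
sim [-0.44  0.03 -0.11  2.1   0.45  0.59  0.67] 0.0
sim [-0.47  0.31 -0.01  2.07  0.67  0.34  0.47] 0.0
offset [0.009, 0.011, -0.071] angular [0.032, 0.008, 0.053] rows>=1.5 tcp [ 0.42 -0.18  0.42]
offset [0.0, 0.29, 0.0] angular [0.0, 0.0, 0.0] rows>=5.8 tcp [0.42 0.11 0.42]
offset [-0.069, 0.074, 0.118] angular [0.027, -0.0, 0.046] rows>=3.1 tcp [0.539 0.184 0.353]
offset [0.0, -0.0, 0.14] angular [0.0, 0.0, 0.0] rows>=2.8 tcp [0.609 0.181 0.231]
```

Both blacks hang where predicted (scene: cyan (254,221), purple (238,211)). Now orange.

Request:
drive_tool([
  {"gripper": 0,"offset": [0.004,0.005,-0.04],"angular": [0.015,0,0.025]},
  {"gripper": 0,"offset": [0.009,0.011,-0.071],"angular": [0.032,0.008,0.053]},
  {"gripper": 0,"offset": [0.009,0.055,-0.071],"angular": [0.032,0.008,0.053]},
  {"gripper": 0,"offset": [0.009,0.1,-0.071],"angular": [0.032,0.008,0.053]},
  {"gripper": 0,"offset": [0.009,0.145,-0.071],"angular": [0.032,0.008,0.053]},
])

```text
t: 18.2
eef_pos: [0.4137, -0.0434, 0.4164]
tool_rot: [0.256, -0.0, 0.967, 0.0]
contact_force: [1.1, 1.0, -0.0]
gripper_width: 1.003
grasp_force: 0.0
```

Request:
drive_tool([
  {"gripper": 0,"offset": [0,0.045,0],"angular": [0,0,0]},
  {"gripper": 0,"offset": [0,0.09,0],"angular": [0,0,0]},
  {"gripper": 0,"offset": [0,0.13,0],"angular": [0,0,0]},
  {"gripper": 0,"offset": [0,0.16,0],"angular": [0,0,0]},
  {"gripper": 0,"offset": [0,0.16,0],"angular": [0,0,0]},
])

```text
t: 18.7
eef_pos: [0.4138, 0.1191, 0.416]
tool_rot: [0.255, -0.004, 0.967, 0.001]
contact_force: [0.7, -0.1, -0.1]
gripper_width: 0.999
grasp_force: 0.0
```

```bash
python3 - <<'E'
from pl import *
c=S("f",.03);z=TR(-2.4,30).apply([0,0,1]);G=np.r_[c,.188]
plan([(G-.19*z,-2.4,30),(G-.05*z,-2.4,30)])
E
```

```text
{'t': 18.7, 'eef_pos': [0.414, 0.119, 0.416], 'tool_rot': [0.255, -0.004, 0.967, 0.001], 'contact_force': [0.743, -0.12, -0.087], 'gripper_width': 0.999, 'grasp_force': 0.0}
[-0.24 -0.23 -0.28  2.18  0.27  0.75  0.89]
sim [-0.21  0.03 -0.34  2.1   0.46  0.59  0.65] 0.0
sim [-0.3   0.32 -0.21  2.07  0.81  0.38  0.35] 0.0
offset [-0.078, 0.063, 0.117] angular [0.031, -0.01, 0.055] rows>=3.1 tcp [0.539 0.184 0.353]
offset [0.0, -0.0, 0.14] angular [0.0, 0.0, 0.0] rows>=2.8 tcp [0.609 0.181 0.231]
```

Request:
drive_tool([
  {"gripper": 0,"offset": [-0.025,0.02,0.037],"angular": [0.01,0,0.02]},
  {"gripper": 0,"offset": [-0.052,0.042,0.078],"angular": [0.02,0,0.04]},
  {"gripper": 0,"offset": [-0.078,0.063,0.117],"angular": [0.031,-0.01,0.055]},
  {"gripper": 0,"offset": [-0.078,0.063,0.117],"angular": [0.031,-0.01,0.055]},
  {"gripper": 0,"offset": [-0.078,0.063,0.117],"angular": [0.031,-0.01,0.055]},
])

```text
t: 19.2
eef_pos: [0.5399, 0.1772, 0.351]
tool_rot: [0.257, 0.023, 0.966, -0.007]
contact_force: [0.1, -0.8, 0.8]
gripper_width: 0.996
grasp_force: 0.0
```

```bash
python3 - <<'E'
from pl import *
m=optics.camera_model("wrist");im=optics.read_camera("wrist")
print("orange",[b[:2] for b in blobs(mask(im[:330],11,24),60)])
for d in(.022,.03,.038):print(d,[proj(m,[*S("f",d,y),.218]).round(0).tolist() for y in(-.025,.025)])
c=S("f",.03);z=TR(-2.4,30).apply([0,0,1]);G=np.r_[c,.188]
plan([(G-.05*z,-2.4,30)])
E
```

```text
orange [([81, 112, 38, 33, 380], [100.5, 124.3]), ([233, 158, 65, 59, 1993], [264.7, 195.5])]
0.022 [[233.0, 214.0], [297.0, 214.0]]
0.03 [[232.0, 207.0], [298.0, 207.0]]
0.038 [[232.0, 200.0], [299.0, 200.0]]
{'t': 19.25, 'eef_pos': [0.539, 0.177, 0.353], 'tool_rot': [0.258, 0.024, 0.966, -0.007], 'contact_force': [-0.721, 0.128, 0.513], 'gripper_width': 1.0, 'grasp_force': 0.0}
[-0.22  0.11 -0.35  2.03  0.57  0.65  0.55]
sim [-0.27  0.32 -0.24  2.07  0.83  0.39  0.34] 0.0
offset [0.0, 0.007, 0.14] angular [-0.007, -0.001, -0.007] rows>=2.8 tcp [0.609 0.181 0.231]
```

Request:
drive_tool([
  {"gripper": 0,"offset": [0,0.006,0.045],"angular": [0,0,0]},
  {"gripper": 0,"offset": [0,0.007,0.09],"angular": [0,0,0]},
  {"gripper": 0,"offset": [0,0.007,0.125],"angular": [0,0,0]},
  {"gripper": 0,"offset": [0,0.007,0.14],"angular": [0,0,0]},
  {"gripper": 0,"offset": [0,0.007,0.14],"angular": [0,0,0]},
])

```text
t: 19.75
eef_pos: [0.6096, 0.1795, 0.2323]
tool_rot: [0.259, 0.024, 0.966, -0.008]
contact_force: [-0.2, 0.0, 0.5]
gripper_width: 1.001
grasp_force: 0.0
```

Request:
drive_tool([
  {"gripper": 255,"offset": [0,0.001,0],"angular": [0,0,0]},
  {"gripper": 255,"offset": [0,0.001,0],"angular": [0,0,0]},
  {"gripper": 255,"offset": [0,0.001,0],"angular": [0,0,0]},
  {"gripper": 255,"offset": [0,0.001,0],"angular": [0,0,0]},
  {"gripper": 255,"offset": [0,0.001,0],"angular": [0,0,0]},
], grip_force=40)

```text
t: 20.25
eef_pos: [0.6105, 0.1823, 0.2356]
tool_rot: [0.262, 0.024, 0.965, -0.006]
contact_force: [-5.4, -2.0, 8.6]
gripper_width: 0.578
grasp_force: 43.7
```

```bash
python3 - <<'E'
from pl import *
x=np.array(bot.get_obs()["eef_pos"])
plan([(x+[0,0,.022],-2.4,30),((.467,.187,x[2]+.022),-2.4,30),((.45,.187,.34),-2.4,30)])
E
```

```text
{'t': 20.25, 'eef_pos': [0.611, 0.182, 0.236], 'tool_rot': [0.262, 0.024, 0.965, -0.006], 'contact_force': [-5.408, -1.952, 8.57], 'gripper_width': 0.578, 'grasp_force': 43.694}
[-0.29  0.36 -0.24  2.01  0.89  0.46  0.28]
sim [-0.2   0.29 -0.32  2.05  0.76  0.44  0.41] 0.0
sim [-0.3   0.06 -0.35  2.32  0.79  0.44  0.23] 0.0
sim [-0.31 -0.11 -0.33  2.26  0.45  0.59  0.56] 0.0
offset [-0.011, -0.0, -0.019] angular [-0.005, 0.008, -0.008] rows>=0.4 tcp [0.611 0.182 0.258]
offset [0.124, -0.001, -0.072] angular [0.0, 0.0, 0.0] rows>=2.9 tcp [0.467 0.187 0.258]
offset [-0.026, -0.001, -0.08] angular [0.0, 0.0, 0.0] rows>=1.7 tcp [0.45  0.187 0.34 ]
```

Request:
drive_tool([
  {"gripper": 255,"offset": [-0.006,0,-0.01],"angular": [0,0,0]},
  {"gripper": 255,"offset": [-0.011,0,-0.019],"angular": [0,0,0]},
  {"gripper": 255,"offset": [-0.011,0,-0.019],"angular": [0,0,0]},
  {"gripper": 255,"offset": [0.006,0,-0.029],"angular": [0,0,0]},
  {"gripper": 255,"offset": [0.03,0,-0.043],"angular": [0,0,0]},
])

```text
t: 20.75
eef_pos: [0.5629, 0.1842, 0.2554]
tool_rot: [0.26, 0.024, 0.965, -0.007]
contact_force: [-0.6, 0.3, -2.1]
gripper_width: 0.577
grasp_force: 42.9
```

Request:
drive_tool([
  {"gripper": 255,"offset": [0.03,0,-0.017],"angular": [0,0,0]},
  {"gripper": 255,"offset": [0.06,-0.001,-0.034],"angular": [0,0,0]},
  {"gripper": 255,"offset": [0.083,-0.001,-0.048],"angular": [0,0,0]},
  {"gripper": 255,"offset": [0.083,-0.001,-0.048],"angular": [0,0,0]},
  {"gripper": 255,"offset": [0.07,-0.001,-0.09],"angular": [0,0,0]},
])

```text
t: 21.25
eef_pos: [0.4552, 0.187, 0.2935]
tool_rot: [0.256, 0.023, 0.966, -0.009]
contact_force: [1.4, -0.7, -0.7]
gripper_width: 0.576
grasp_force: 42.9
```

```bash
python3 - <<'E'
from pl import *
# dock: grasp at controller z ~.122 (tcp z .235 hung, origin .071 -> tcp 0.164 above underside)
plan([((.45,.187,.34),-2.4,30),((.45,.09,.36),0,30),((.453,-.006,.34),0,30),((.453,-.006,.176),0,30)])
plan([((.45,.187,.34),-2.4,30),((.45,.09,.36),0,30),((.453,-.006,.34),0,15),((.453,-.006,.176),0,15)])
E
```

```text
{'t': 21.25, 'eef_pos': [0.455, 0.187, 0.294], 'tool_rot': [0.256, 0.023, 0.966, -0.009], 'contact_force': [1.432, -0.721, -0.704], 'gripper_width': 0.576, 'grasp_force': 42.936}
[-0.36  0.06 -0.34  2.23  0.72  0.58  0.26]
sim [-0.35 -0.11 -0.3   2.26  0.46  0.6   0.55] 0.0
sim [-0.34 -0.23 -0.04  2.31  0.25  0.57  1.02] 0.0
sim [-0.34 -0.23  0.23  2.35  0.12  0.49  1.38] 0.0
sim [-0.94  0.23  0.93  2.44 -1.15  0.22  2.61] 0.0242
offset [-0.018, -0.001, -0.043] angular [-0.012, -0.007, -0.003] rows>=0.9 tcp [0.45  0.187 0.34 ]
offset [-0.014, -0.097, -0.015] angular [-0.027, 0.0, -0.046] rows>=2.0 tcp [0.45 0.09 0.36]
offset [0.007, -0.096, 0.019] angular [0.0, 0.0, 0.0] rows>=2.0 tcp [ 0.453 -0.006  0.34 ]
offset [0.082, 0.0, 0.142] angular [0.0, 0.0, 0.0] rows>=3.3 tcp [ 0.453 -0.006  0.176]
{'t': 21.25, 'eef_pos': [0.455, 0.187, 0.294], 'tool_rot': [0.256, 0.023, 0.966, -0.009], 'contact_force': [1.432, -0.721, -0.704], 'gripper_width': 0.576, 'grasp_force': 42.936}
[-0.36  0.06 -0.34  2.23  0.72  0.58  0.26]
sim [-0.35 -0.11 -0.3   2.26  0.46  0.6   0.55] 0.0
sim [-0.34 -0.23 -0.04  2.31  0.25  0.57  1.02] 0.0
sim [-0.31 -0.11  0.22  2.19  0.03  0.8   1.46] 0.0
sim [-0.28  0.18  0.21  2.35 -0.12  0.36  1.61] 0.0
offset [-0.018, -0.001, -0.043] angular [-0.012, -0.007, -0.003] rows>=0.9 tcp [0.45  0.187 0.34 ]
offset [-0.014, -0.097, -0.015] angular [-0.027, 0.0, -0.046] rows>=2.0 tcp [0.45 0.09 0.36]
offset [0.007, -0.096, 0.019] angular [0.0, 0.333, 0.0] rows>=2.0 tcp [ 0.453 -0.006  0.34 ]
offset [0.042, 0.0, 0.158] angular [0.0, 0.0, 0.0] rows>=3.3 tcp [ 0.453 -0.006  0.176]
```

```bash
python3 - <<'E'
from sim import *
rng=np.random.default_rng(1)
def best(x,yaw,lean,n=25):
    b=(9,None)
    for _ in range(n):
        f=least_squares(lambda q:err(q,np.array(x),TR(yaw,lean)),rng.uniform(LO,HI),bounds=(LO,HI))
        e=np.linalg.norm(f.fun)
        if e<b[0]:b=(e,f.x)
        if e<1e-4:break
    return b
gx=.478
for yaw,lean in((0,30),(0,25),(0,20),(0,15),(0,10),(180,30)):
    s=np.sin(np.radians(lean))*.05*np.cos(np.radians(yaw))
    z=.010+.119+.05*np.cos(np.radians(lean))
    b=best((gx-s,-.006,z),yaw,lean);print(yaw,lean,round(z,3),round(b[0],4),b[1].round(2))
E
```

```text
0 30 0.172 0.0242 [-0.77  0.21  0.75  2.44 -1.14  0.17  2.6 ]
0 25 0.174 0.003 [-0.68  0.18  0.64  2.44 -0.79  0.17  2.26]
0 20 0.176 0.0 [-0.35  0.17  0.29  2.39 -0.23  0.25  1.72]
0 15 0.177 0.0 [ 0.85  0.33 -1.03  2.32  0.69  0.47  0.86]
0 10 0.178 0.0 [ 0.52  0.27 -0.67  2.26  0.35  0.52  1.17]
180 30 0.172 0.0 [ 0.61  0.9  -1.03  1.73  0.58  1.48 -2.21]
```

At lean 30 the dock is too close in, while lean 10 is fine. So I'll rehang orange at the outer end of the same hook and regrip it nearly upright.

```bash
python3 - <<'E'
from pl import *
plan([((.46,.187,.257),-2.4,30),((.532,.184,.257),-2.4,30),((.532,.184,.234),-2.4,30)])
E
```

```text
{'t': 21.25, 'eef_pos': [0.455, 0.187, 0.294], 'tool_rot': [0.256, 0.023, 0.966, -0.009], 'contact_force': [1.432, -0.721, -0.704], 'gripper_width': 0.576, 'grasp_force': 42.936}
[-0.36  0.06 -0.34  2.23  0.72  0.58  0.26]
sim [-0.34  0.05 -0.31  2.33  0.78  0.43  0.22] 0.0
sim [-0.29  0.16 -0.28  2.2   0.78  0.42  0.32] 0.0
sim [-0.33  0.2  -0.25  2.22  0.88  0.39  0.2 ] 0.0
offset [0.014, 0.0, 0.034] angular [-0.012, -0.007, -0.003] rows>=0.7 tcp [0.46  0.187 0.257]
offset [-0.062, 0.0, 0.036] angular [0.0, 0.0, 0.0] rows>=1.4 tcp [0.532 0.184 0.257]
offset [0.011, -0.0, 0.02] angular [0.0, 0.0, 0.0] rows>=0.5 tcp [0.532 0.184 0.234]
```

Request:
drive_tool([
  {"gripper": 255,"offset": [0.014,0,0.034],"angular": [-0.012,-0.007,-0.003]},
  {"gripper": 255,"offset": [0.014,0,0.034],"angular": [-0.012,-0.007,-0.003]},
  {"gripper": 255,"offset": [0.014,0,0.034],"angular": [-0.012,-0.007,-0.003]},
  {"gripper": 255,"offset": [0.014,0,0.034],"angular": [-0.012,-0.007,-0.003]},
])

```text
t: 21.65
eef_pos: [0.4625, 0.1886, 0.2617]
tool_rot: [0.263, 0.021, 0.965, -0.003]
contact_force: [0.2, 0.2, -1.0]
gripper_width: 0.582
grasp_force: 43.0
```

Request:
drive_tool([
  {"gripper": 255,"offset": [-0.02,0,0.0115],"angular": [0,0,0]},
  {"gripper": 255,"offset": [-0.04,0,0.023],"angular": [0,0,0]},
  {"gripper": 255,"offset": [-0.062,0,0.036],"angular": [0,0,0]},
  {"gripper": 255,"offset": [-0.062,0,0.036],"angular": [0,0,0]},
  {"gripper": 255,"offset": [-0.062,0,0.036],"angular": [0,0,0]},
])

```text
t: 22.15
eef_pos: [0.5341, 0.1855, 0.2619]
tool_rot: [0.263, 0.022, 0.965, -0.003]
contact_force: [-0.7, -0.2, -1.9]
gripper_width: 0.578
grasp_force: 43.0
```

```bash
python3 - <<'E'
from pl import *
plan([((.532,.184,.234),-2.4,30)])
E
```

```text
{'t': 22.15, 'eef_pos': [0.534, 0.185, 0.262], 'tool_rot': [0.263, 0.022, 0.965, -0.003], 'contact_force': [-0.675, -0.187, -1.935], 'gripper_width': 0.578, 'grasp_force': 42.993}
[-0.32  0.22 -0.29  2.14  0.85  0.49  0.23]
sim [-0.31  0.21 -0.27  2.22  0.89  0.39  0.2 ] 0.0
offset [0.016, -0.002, 0.023] angular [0.006, 0.01, -0.005] rows>=0.6 tcp [0.532 0.184 0.234]
```

Request:
drive_tool([
  {"gripper": 255,"offset": [0.006,-0.001,0.01],"angular": [0,0,0]},
  {"gripper": 255,"offset": [0.012,-0.001,0.02],"angular": [0,0,0]},
  {"gripper": 255,"offset": [0.0145,-0.001,0.0245],"angular": [0,0,0]},
  {"gripper": 255,"offset": [0.0145,-0.001,0.0245],"angular": [0,0,0]},
])

```text
t: 22.55
eef_pos: [0.5338, 0.185, 0.2352]
tool_rot: [0.264, 0.021, 0.964, -0.003]
contact_force: [-2.8, -3.0, 7.5]
gripper_width: 0.577
grasp_force: 42.6
```

Seated. Open, then go to lean 10.

Request:
drive_tool([
  {"gripper": 60,"offset": [0,0,0],"angular": [0,0,0]},
  {"gripper": 0,"offset": [0,0,0],"angular": [0,0,0]},
  {"gripper": 0,"offset": [0,0,0],"angular": [0,0,0]},
  {"gripper": 0,"offset": [0,0,0],"angular": [0,0,0]},
])

```text
t: 22.95
eef_pos: [0.5336, 0.1848, 0.2337]
tool_rot: [0.263, 0.021, 0.965, -0.002]
contact_force: [0.0, -0.0, 0.3]
gripper_width: 0.997
grasp_force: 0.0
```

```bash
python3 - <<'E'
from pl import *
plan([((.550,.184,.240),-2.4,10),((.550,.184,.262),-2.4,10),((.475,.187,.262),-2.4,10),((.475,.187,.35),-2.4,10),((.469,-.006,.34),0,10),((.469,-.006,.178),0,10)])
E
```

```text
{'t': 22.95, 'eef_pos': [0.534, 0.185, 0.234], 'tool_rot': [0.263, 0.021, 0.965, -0.002], 'contact_force': [0.004, -0.003, 0.291], 'gripper_width': 0.997, 'grasp_force': 0.0}
[-0.35  0.26 -0.25  2.17  0.97  0.44  0.11]
sim [-0.02  0.34 -0.51  1.97  0.35  0.75  0.8 ] 0.0
sim [-0.01  0.31 -0.52  1.95  0.32  0.79  0.83] 0.0
sim [-0.01  0.18 -0.55  2.1   0.26  0.75  0.81] 0.0
sim [ 0.03  0.06 -0.57  2.    0.14  0.94  0.93] 0.0
sim [ 0.26 -0.03 -0.34  2.1  -0.02  0.89  1.51] 0.0
sim [ 0.21  0.23 -0.31  2.26  0.15  0.5   1.36] 0.0
offset [-0.017, -0.0, 0.003] angular [0.008, 0.455, -0.003] rows>=2.4 tcp [0.55  0.184 0.24 ]
offset [-0.004, 0.0, -0.022] angular [0.0, 0.0, 0.0] rows>=0.4 tcp [0.55  0.184 0.262]
offset [0.074, -0.0, -0.013] angular [0.0, 0.0, 0.0] rows>=1.5 tcp [0.475 0.187 0.262]
offset [-0.015, 0.0, -0.087] angular [0.0, 0.0, 0.0] rows>=1.8 tcp [0.475 0.187 0.35 ]
offset [-0.0, -0.193, 0.01] angular [-0.009, 0.0, -0.053] rows>=3.9 tcp [ 0.469 -0.006  0.34 ]
offset [0.028, 0.0, 0.16] angular [0.0, 0.0, 0.0] rows>=3.2 tcp [ 0.469 -0.006  0.178]
```

Request:
drive_tool([
  {"gripper": 0,"offset": [-0.006,0,0],"angular": [0.003,0.15,0]},
  {"gripper": 0,"offset": [-0.012,0,0.001],"angular": [0.006,0.3,0]},
  {"gripper": 0,"offset": [-0.017,0,0.003],"angular": [0.008,0.455,0]},
  {"gripper": 0,"offset": [-0.017,0,0.003],"angular": [0.008,0.455,0]},
  {"gripper": 0,"offset": [-0.017,0,0.003],"angular": [0.008,0.455,0]},
])

```text
t: 23.45
eef_pos: [0.5506, 0.1831, 0.2392]
tool_rot: [0.088, 0.024, 0.996, -0.002]
contact_force: [-0.6, -0.7, -0.6]
gripper_width: 1.003
grasp_force: 0.0
```

```bash
python3 - <<'E'
from pl import *
plan([((.550,.184,.240),-2.4,10)])
im=optics.read_camera("wrist");print("orange",[b[:2] for b in blobs(mask(im[:350],11,24),60)])
E
```

```text
{'t': 23.45, 'eef_pos': [0.551, 0.183, 0.239], 'tool_rot': [0.088, 0.024, 0.996, -0.002], 'contact_force': [-0.582, -0.691, -0.603], 'gripper_width': 1.003, 'grasp_force': 0.0}
[-0.11  0.37 -0.43  1.93  0.36  0.76  0.76]
sim [-0.07  0.33 -0.45  1.97  0.32  0.74  0.83] 0.0
offset [0.0, 0.001, -0.001] angular [-0.001, 0.003, -0.007] rows>=0.0 tcp [0.55  0.184 0.24 ]
orange [([57, 4, 32, 93, 310], [75.1, 48.8]), ([229, 200, 16, 12, 170], [236.6, 205.4]), ([187, 221, 146, 115, 8663], [260.3, 290.9]), ([10, 250, 61, 44, 599], [42.6, 266.0])]
```

Request:
drive_tool([
  {"gripper": 255,"offset": [0,0.001,0],"angular": [0,0,0]},
  {"gripper": 255,"offset": [0,0.001,0],"angular": [0,0,0]},
  {"gripper": 255,"offset": [0,0.001,0],"angular": [0,0,0]},
  {"gripper": 255,"offset": [0,0.001,0],"angular": [0,0,0]},
  {"gripper": 255,"offset": [0,0.001,0],"angular": [0,0,0]},
], grip_force=40)

```text
t: 24.0
eef_pos: [0.5495, 0.1853, 0.2398]
tool_rot: [0.087, 0.022, 0.996, -0.002]
contact_force: [-1.2, -0.1, 0.5]
gripper_width: 0.58
grasp_force: 41.6
```

Request:
drive_tool([
  {"gripper": 255,"offset": [-0.002,0,-0.01],"angular": [0,0,0]},
  {"gripper": 255,"offset": [-0.004,0,-0.0215],"angular": [0,0,0]},
  {"gripper": 255,"offset": [-0.004,0,-0.0215],"angular": [0,0,0]},
  {"gripper": 255,"offset": [0.025,0,-0.027],"angular": [0,0,0]},
  {"gripper": 255,"offset": [0.05,0,-0.031],"angular": [0,0,0]},
])

```text
t: 24.5
eef_pos: [0.4949, 0.1873, 0.2618]
tool_rot: [0.088, 0.023, 0.996, -0.001]
contact_force: [0.4, 1.0, -2.3]
gripper_width: 0.582
grasp_force: 41.9
```

Request:
drive_tool([
  {"gripper": 255,"offset": [0.02,0,-0.0035],"angular": [0,0,0]},
  {"gripper": 255,"offset": [0.02,0,-0.0035],"angular": [0,0,0]},
  {"gripper": 255,"offset": [0.012,0,-0.045],"angular": [0,0,0]},
  {"gripper": 255,"offset": [0.005,0,-0.09],"angular": [0,0,0]},
  {"gripper": 255,"offset": [0.005,0,-0.09],"angular": [0,0,0]},
])

```text
t: 25.0
eef_pos: [0.4779, 0.1901, 0.3561]
tool_rot: [0.093, 0.022, 0.995, 0.001]
contact_force: [0.5, 0.2, -0.7]
gripper_width: 0.578
grasp_force: 43.0
```

```bash
python3 - <<'E'
from pl import *
plan([((.44,-.006,.36),0,10)])
E
```

```text
{'t': 25.0, 'eef_pos': [0.478, 0.19, 0.356], 'tool_rot': [0.093, 0.022, 0.995, 0.001], 'contact_force': [0.524, 0.222, -0.672], 'gripper_width': 0.578, 'grasp_force': 42.979}
[-0.08  0.13 -0.5   1.94  0.2   0.95  0.84]
sim [ 0.18 -0.11 -0.24  2.13 -0.04  0.94  1.54] 0.0
offset [0.028, -0.198, -0.01] angular [-0.003, 0.015, -0.057] rows>=4.0 tcp [ 0.44  -0.006  0.36 ]
```

```bash
python3 - <<'E'
from h import *
m=optics.camera_model("top");print(plane(m,222.7,214.7,.06).round(4))
a=optics.camera_model("scene");si=cv2.imread("pics/scene0.png")
c=np.array([.478,-.006])
print("top px pred",[proj(m,[c[0]+dx,c[1]+dy,.06]).round(1).tolist() for dx,dy in((-.035,-.04),(-.035,.04),(.035,.04),(.035,-.04))])
print("scene well pred",[proj(a,[c[0]+dx,c[1]+dy,.06]).round(1).tolist() for dx,dy in((-.015,-.019),(-.015,.019),(.015,.019),(.015,-.019),(-.035,-.04),(-.035,.04),(.035,.04),(.035,-.04))])
t=cv2.imread("pics/top0.png")
A=cv2.resize(t[190:240,195:250],(420,382),interpolation=cv2.INTER_CUBIC);B=cv2.resize(si[170:220,235:285],(382,382),interpolation=cv2.INTER_CUBIC)
for im,mm,u0,v0,k in((A,m,195,190,420/55),(B,a,235,170,382/50)):
    for s in((.015,.019),(.035,.04)):
        P=np.array([(proj(mm,[c[0]+dx*s[0],c[1]+dy*s[1],.06])-[u0,v0]+.5)*k for dx,dy in((-1,-1),(-1,1),(1,1),(1,-1))]).astype(int)
        cv2.polylines(im,[P],True,(0,0,255),1)
cv2.imwrite("pics/dock.png",np.hstack([A,B]))
E
```

```text
[ 0.4796 -0.007   0.06  ]
top px pred [[238.1, 229.3], [206.0, 229.3], [206.8, 201.5], [238.4, 201.5]]
scene well pred [[252.4, 189.4], [261.0, 181.8], [269.1, 186.7], [260.5, 194.5], [242.2, 190.3], [260.4, 174.6], [279.2, 185.8], [261.2, 202.4]]
```

View pics/dock.png

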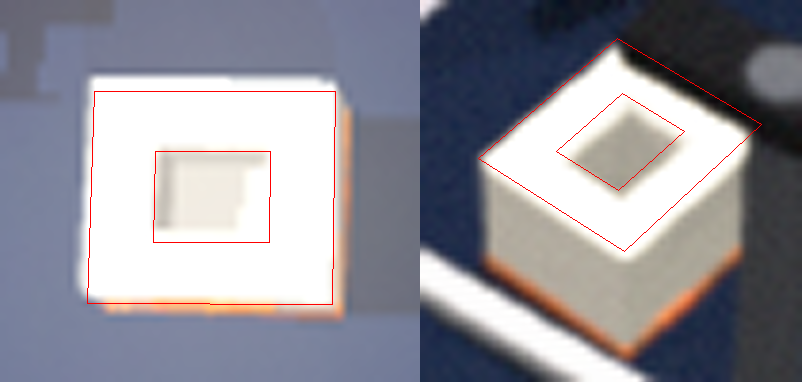

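Request:
drive_tool([
  {"gripper": 255,"offset": [0.006,-0.04,-0.002],"angular": [0,0,-0.01]},
  {"gripper": 255,"offset": [0.012,-0.08,-0.004],"angular": [0,0.005,-0.025]},
  {"gripper": 255,"offset": [0.012,-0.12,-0.007],"angular": [-0.003,0.01,-0.04]},
  {"gripper": 255,"offset": [0.012,-0.16,-0.01],"angular": [-0.003,0.015,-0.057]},
  {"gripper": 255,"offset": [0.012,-0.197,-0.01],"angular": [-0.003,0.015,-0.057]},
])

```text
t: 25.5
eef_pos: [0.4526, -0.0102, 0.3573]
tool_rot: [0.082, 0.0, 0.997, -0.003]
contact_force: [0.3, -0.2, -1.8]
gripper_width: 0.582
grasp_force: 43.0
```

Dock overlay: the real dock sits about 2 mm further in +x and 1-2 mm in -y than assumed, so its centre is about (0.480, -0.0075). Next, estimate numerically where the controller sits in the grip, from the wrist camera.

```bash
python3 - <<'E'
from pl import *
o=bot.get_obs();m=optics.camera_model("wrist");im=optics.read_camera("wrist")
mk=mask(im[:345],11,24);bl=sorted(blobs(mk,60),key=lambda b:-b[0][4]);print([b[:2] for b in bl])
l=bl[0][2];
for r in(230,250,270,290,310,325):
    xs=np.nonzero(l[r])[0];print(r,xs.min() if len(xs) else None,xs.max() if len(xs) else None,len(xs))
p=np.array(o["eef_pos"]);print(p)
for dx in(.003,.009,.015):
    b=np.array([p[0]+dx,p[1],p[2]-.1688])
    P=np.array([proj(m,b+[sx*.008,sy*.025,z]) for z in(.095,.147) for sx in(-1,1) for sy in(-1,1)])
    print(dx,P.round(0).tolist())
E
```

```text
[([187, 224, 139, 108, 7685], [256.0, 290.5]), ([228, 203, 16, 13, 166], [235.8, 208.6]), ([248, 258, 21, 10, 75], [258.4, 261.7]), ([245, 100, 34, 3, 70], [261.1, 101.4])]
230 205 309 34
250 200 313 42
270 194 319 50
290 189 323 55
310 190 322 133
325 194 319 126
[ 0.45261726 -0.01017826  0.35734454]
0.003 [[203.0, 207.0], [310.0, 207.0], [205.0, 236.0], [307.0, 236.0], [177.0, 286.0], [333.0, 287.0], [182.0, 323.0], [329.0, 323.0]]
0.009 [[203.0, 218.0], [309.0, 218.0], [206.0, 246.0], [307.0, 246.0], [179.0, 301.0], [331.0, 301.0], [183.0, 335.0], [327.0, 336.0]]
0.015 [[204.0, 229.0], [308.0, 229.0], [206.0, 256.0], [306.0, 256.0], [181.0, 314.0], [330.0, 315.0], [185.0, 347.0], [325.0, 348.0]]
```

```bash
python3 - <<'E'
from pl import *
plan([((.4705,-.0075,.258),0,10),((.4705,-.0075,.179),0,10)])
E
```

```text
{'t': 25.55, 'eef_pos': [0.452, -0.017, 0.357], 'tool_rot': [0.081, 0.004, 0.997, -0.004], 'contact_force': [-0.683, -6.428, -0.027], 'gripper_width': 0.582, 'grasp_force': 43.047}
[ 0.2  -0.   -0.31  2.06  0.03  0.92  1.43]
sim [ 0.21  0.09 -0.3   2.19  0.04  0.69  1.46] 0.0
sim [ 0.18  0.23 -0.28  2.25  0.13  0.5   1.38] 0.0
offset [-0.002, 0.01, 0.1] angular [-0.012, -0.015, -0.009] rows>=2.0 tcp [ 0.47  -0.008  0.258]
offset [0.014, 0.0, 0.078] angular [0.0, 0.0, 0.0] rows>=1.6 tcp [ 0.47  -0.008  0.179]
```

Request:
drive_tool([
  {"gripper": 255,"offset": [0,0,0],"angular": [0,0,0]},
  {"gripper": 255,"offset": [0,0,0.03],"angular": [0,0,0]},
  {"gripper": 255,"offset": [0,0,0.06],"angular": [0,0,0]},
  {"gripper": 255,"offset": [0,0,0.06],"angular": [0,0,0]},
])

```text
t: 25.95
eef_pos: [0.4607, -0.0074, 0.2943]
tool_rot: [0.078, -0.001, 0.997, -0.002]
contact_force: [-1.0, 0.1, -2.0]
gripper_width: 0.578
grasp_force: 43.1
```

```bash
python3 - <<'E'
from pl import *
plan([((.4705,-.0075,.258),0,10)])
E
```

```text
{'t': 25.95, 'eef_pos': [0.461, -0.007, 0.294], 'tool_rot': [0.078, -0.001, 0.997, -0.002], 'contact_force': [-1.015, 0.109, -2.034], 'gripper_width': 0.578, 'grasp_force': 43.059}
[ 0.18  0.09 -0.33  2.12  0.08  0.78  1.38]
sim [ 0.22  0.09 -0.31  2.19  0.04  0.69  1.46] 0.0
offset [-0.004, 0.0, 0.037] angular [-0.005, -0.023, 0.003] rows>=0.8 tcp [ 0.47  -0.008  0.258]
```

Request:
drive_tool([
  {"gripper": 255,"offset": [-0.002,0,0.02],"angular": [0,-0.02,0]},
  {"gripper": 255,"offset": [-0.004,0,0.037],"angular": [-0.005,-0.023,0.003]},
  {"gripper": 255,"offset": [-0.004,0,0.037],"angular": [-0.005,-0.023,0.003]},
  {"gripper": 255,"offset": [-0.004,0,0.037],"angular": [-0.005,-0.023,0.003]},
])

```text
t: 26.35
eef_pos: [0.4726, -0.0078, 0.2629]
tool_rot: [0.091, 0.0, 0.996, -0.0]
contact_force: [-1.2, 0.1, -1.0]
gripper_width: 0.578
grasp_force: 43.0
```

```bash
python3 - <<'E'
from pl import *
plan([((.4705,-.0075,.258),0,10),((.4705,-.0075,.235),0,10),((.4705,-.0075,.179),0,10)])
# check with the scene camera: white handle silhouette against dock
im=optics.read_camera("scene");a=optics.camera_model("scene")
p=np.array(bot.get_obs()["eef_pos"]);b=p+[.0095,0,-.1688]
print("pred underside",proj(a,b).round(1),"well",proj(a,[.48,-.0075,.06]).round(1))
print("orange",[x[:2] for x in blobs(mask(im[120:220,200:320],11,24),15)])
E
```

```text
{'t': 26.35, 'eef_pos': [0.473, -0.008, 0.263], 'tool_rot': [0.091, 0.0, 0.996, -0.0], 'contact_force': [-1.196, 0.114, -0.991], 'gripper_width': 0.578, 'grasp_force': 43.046}
[ 0.17  0.14 -0.33  2.15  0.11  0.68  1.34]
sim [ 0.23  0.09 -0.32  2.19  0.04  0.69  1.46] 0.0
sim [ 0.22  0.12 -0.31  2.21  0.06  0.64  1.44] 0.0
sim [ 0.19  0.23 -0.29  2.25  0.13  0.5   1.37] 0.0
offset [0.003, 0.0, 0.004] angular [-0.0, 0.009, -0.001] rows>=0.1 tcp [ 0.47  -0.008  0.258]
offset [0.004, 0.0, 0.023] angular [0.0, 0.0, 0.0] rows>=0.5 tcp [ 0.47  -0.008  0.235]
offset [0.01, 0.0, 0.055] angular [0.0, 0.0, 0.0] rows>=1.1 tcp [ 0.47  -0.008  0.179]
pred underside [261.5 180.8] well [261.  188.7]
orange [([57, 16, 15, 19, 134], [64.5, 24.0])]
```

Request:
drive_tool([
  {"gripper": 255,"offset": [0.003,0,0.004],"angular": [0,0.009,0]},
  {"gripper": 255,"offset": [0.006,0,0.018],"angular": [0,0.009,0]},
  {"gripper": 255,"offset": [0.007,0,0.026],"angular": [0,0.009,0]},
  {"gripper": 255,"offset": [0.007,0,0.026],"angular": [0,0.009,0]},
])

```text
t: 26.8
eef_pos: [0.4694, -0.0084, 0.2344]
tool_rot: [0.086, 0.001, 0.996, -0.0]
contact_force: [-0.5, -0.0, -1.4]
gripper_width: 0.581
grasp_force: 43.1
```

```bash
python3 - <<'E'
from pl import *
plan([((.4705,-.0075,.222),0,10)])
E
```

```text
{'t': 26.8, 'eef_pos': [0.469, -0.008, 0.234], 'tool_rot': [0.086, 0.001, 0.996, -0.0], 'contact_force': [-0.529, -0.031, -1.373], 'gripper_width': 0.581, 'grasp_force': 43.103}
[ 0.16  0.18 -0.32  2.18  0.14  0.62  1.31]
sim [ 0.22  0.15 -0.32  2.22  0.08  0.6   1.42] 0.0
offset [0.001, 0.001, 0.012] angular [-0.001, -0.003, -0.002] rows>=0.2 tcp [ 0.47  -0.008  0.222]
```

Enter the well with small steps.

Request:
drive_tool([
  {"gripper": 255,"offset": [0,0.001,0.005],"angular": [0,0,0]},
  {"gripper": 255,"offset": [0.001,0.001,0.01],"angular": [0,0,0]},
  {"gripper": 255,"offset": [0.001,0.001,0.014],"angular": [0,0,0]},
  {"gripper": 255,"offset": [0.001,0.001,0.014],"angular": [0,0,0]},
])

```text
t: 27.2
eef_pos: [0.4713, -0.0074, 0.2207]
tool_rot: [0.087, 0.001, 0.996, -0.0]
contact_force: [0.6, -0.8, -1.7]
gripper_width: 0.579
grasp_force: 43.7
```

It's 8 mm into the well with no contact. Continue down.

Request:
drive_tool([
  {"gripper": 255,"offset": [0.002,0,0.01],"angular": [0,0,0]},
  {"gripper": 255,"offset": [0.0035,0,0.02],"angular": [0,0,0]},
  {"gripper": 255,"offset": [0.0053,0,0.03],"angular": [0,0,0]},
  {"gripper": 255,"offset": [0.006,0,0.035],"angular": [0,0,0]},
  {"gripper": 255,"offset": [0.006,0,0.035],"angular": [0,0,0]},
])

```text
t: 27.7
eef_pos: [0.4711, -0.0073, 0.1844]
tool_rot: [0.086, 0.001, 0.996, -0.0]
contact_force: [0.3, -0.1, -2.2]
gripper_width: 0.578
grasp_force: 43.7
```

Request:
drive_tool([
  {"gripper": 255,"offset": [0.0004,0,0.0025],"angular": [0,0,0]},
  {"gripper": 255,"offset": [0.0008,0,0.0045],"angular": [0,0,0]},
  {"gripper": 255,"offset": [0.001,0,0.006],"angular": [0,0,0]},
  {"gripper": 255,"offset": [0.001,0,0.006],"angular": [0,0,0]},
])

```text
t: 28.1
eef_pos: [0.4717, -0.0074, 0.1795]
tool_rot: [0.087, 0.001, 0.996, -0.0]
contact_force: [-1.2, -1.2, -1.6]
gripper_width: 0.584
grasp_force: 43.8
```

Request:
drive_tool([
  {"gripper": 255,"offset": [0.0003,0,0.0015],"angular": [0,0,0]},
  {"gripper": 255,"offset": [0.0003,0,0.0015],"angular": [0,0,0]},
  {"gripper": 255,"offset": [0.0005,0,0.003],"angular": [0,0,0]},
  {"gripper": 255,"offset": [0.0005,0,0.003],"angular": [0,0,0]},
])

```text
t: 28.5
eef_pos: [0.4724, -0.007, 0.1783]
tool_rot: [0.088, 0.001, 0.996, -0.0]
contact_force: [-8.9, 0.7, 21.4]
gripper_width: 0.579
grasp_force: 46.3
```

On the floor. Relax 1 mm, open, and back straight up.

Request:
drive_tool([
  {"gripper": 255,"offset": [-0.0003,0,-0.0015],"angular": [0,0,0]},
  {"gripper": 60,"offset": [-0.0003,0,-0.0015],"angular": [0,0,0]},
  {"gripper": 0,"offset": [-0.0003,0,-0.0015],"angular": [0,0,0]},
  {"gripper": 0,"offset": [-0.0003,0,-0.0015],"angular": [0,0,0]},
  {"gripper": 0,"offset": [-0.0003,0,-0.0015],"angular": [0,0,0]},
])

```text
t: 29.0
eef_pos: [0.4717, -0.0074, 0.1779]
tool_rot: [0.087, 0.001, 0.996, -0.0]
contact_force: [-0.4, -0.6, 0.1]
gripper_width: 1.001
grasp_force: 0.0
```

Request:
drive_tool([
  {"gripper": 0,"offset": [0,0,-0.02],"angular": [0,0,0]},
  {"gripper": 0,"offset": [0,0,-0.06],"angular": [0,0,0]},
  {"gripper": 0,"offset": [0,0,-0.11],"angular": [0,0,0]},
  {"gripper": 0,"offset": [0,0,-0.16],"angular": [0,0,0]},
  {"gripper": 0,"offset": [0,0,-0.2],"angular": [0,0,0]},
])

```text
t: 29.5
eef_pos: [0.4367, -0.0071, 0.3778]
tool_rot: [0.088, 0.001, 0.996, -0.0]
contact_force: [2.0, -0.9, 0.1]
gripper_width: 0.997
grasp_force: 0.0
```

Request:
drive_tool([
  {"gripper": 0,"offset": [0,0,0],"angular": [0,0,0]},
  {"gripper": 0,"offset": [0,0,0],"angular": [0,0,0]},
  {"gripper": 0,"offset": [0,0,0],"angular": [0,0,0]},
  {"gripper": 0,"offset": [0,0,0],"angular": [0,0,0]},
  {"gripper": 0,"offset": [0,0,0],"angular": [0,0,0]},
])

```text
t: 30.0
eef_pos: [0.4368, -0.0073, 0.3737]
tool_rot: [0.086, 0.001, 0.996, -0.0]
contact_force: [1.0, 0.3, 0.0]
gripper_width: 1.001
grasp_force: 0.0
```

```bash
python3 - <<'E'
from pl import *
st();cam={n:(optics.camera_model(n),optics.read_camera(n)) for n in("scene","wrist")}
def chk(nm,h,xy,uz,box=None):
    for n,(m,im) in cam.items():
        b=[x[:2] for x in blobs(mask(im,*h,100,80),30)]
        P=np.array([proj(m,[xy[0]+sx*.008,xy[1]+sy*.025,uz+z]) for z in(.095,.147) for sx in(-1,1) for sy in(-1,1)])
        lo,hi=P.min(0),P.max(0);c=(lo+hi)/2
        near=[x for x in b if np.hypot(*(np.array(x[1])-c))<25]
        print(nm,n,"pred box",lo.round(),(hi-lo).round(),"seen",near)
chk("orange",(11,24),(.4805,-.0075),.010);chk("cyan",(85,100),S("s",.066),.071);chk("purple",(130,148),S("s",.107),.071)
E
```

```text
{'t': 30.0, 'eef_pos': [0.437, -0.007, 0.374], 'tool_rot': [0.086, 0.001, 0.996, -0.0], 'contact_force': [0.996, 0.342, 0.013], 'gripper_width': 1.001, 'grasp_force': 0.0}
orange scene pred box [252. 158.] [17. 26.] seen [([255, 159, 15, 25, 164], [260.9, 169.3])]
orange wrist pred box [229. 149.] [54. 34.] seen [([231, 153, 52, 34, 1086], [256.4, 174.9])]
cyan scene pred box [244. 205.] [20. 32.] seen [([246, 207, 20, 32, 292], [254.2, 221.3])]
cyan wrist pred box [ 40. 280.] [79. 52.] seen []
purple scene pred box [229. 196.] [21. 31.] seen [([230, 197, 20, 31, 274], [238.0, 211.0])]
purple wrist pred box [ 24. 249.] [86. 51.] seen [([27, 248, 84, 52, 1177], [67.5, 277.8]), ([59, 250, 11, 17, 99], [64.8, 256.8])]
```

All three controllers are where they should be, and the gripper is clear. Handing in.

```bash
python3 -c "
from station import bot
print(bot.hand_in())"
```

```text
the job is handed in; nothing more can be done
None
```

The job is handed in, but no verdict came back: by my last camera check both black controllers hang on the empty stand, the orange one stands home in the dock and the gripper is clear; I viewed 11 pictures, one over the limit, and briefly rehung the orange one on its own hook to regrip it.

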